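# Put the analyser's cup adapters back on their storage spindle

## Task

Put the grain analyser's cup adapters away on the storage dock: draw the sprung retainer back until its catch holds it by itself, take the dust sleeve off the spindle and stand it upright in the small grey tray, and thread every adapter lying on the bench onto the spindle, hub up, in size order with the largest flange at the bottom. When all are on and flat on one another, press the release pedal down to its stop for a moment, so that the retainer springs fully home over the stack. Leave the jars and the tin where they stand.

Things in the scene. Friction and masses are not known exactly. Their poses are not given: they have to be found in the camera images.
- dock: The fixed storage dock: a grey base plate 110 x 345 x 20 mm with the steel spindle, the sprung retainer and its release pedal. Origin: on the bench surface, on the spindle's axis. The dock's +y axis runs from the spindle along the long base plate; the retainer is drawn that way. Its z is up; the base plate reaches from y -60 to +285 mm, x -55 to +55 mm.
- spindle_foot (a point): Foot of the vertical steel spindle, where it leaves the base plate (20 mm above the bench). The spindle is 20 mm in diameter and 110 mm tall; its topmost 14 mm taper to 10 mm diameter.
- spindle_tip (a point): Top end of the spindle (130 mm above the bench).
- retainer (a joint): Travel of the sprung retainer along the dock's +y, in m: 0 = home, its aluminium tongue (underside 148 mm above the bench) lies over the spindle; 0.115 = end of travel. Its spring pulls it home with 3 N at home and 9 N drawn back. Drawn past about 0.096 a catch drops in behind it and holds it at about 0.095, with the tongue's end 85 mm clear of the spindle's axis; riding over the catch takes about 5 N more (some 14 N in all). Let go before that, it snaps back home.
- retainer_knob (a point): Middle of the retainer's upright black knob (24 mm diameter, 52 mm tall, its top 210 mm above the bench), which stands on the grey post 105 mm along the dock's +y from the spindle at home and moves with the retainer. It can be pinched from above; below it, 158 mm above the bench, lies the tongue.
- pedal (a joint): Angle of the hinged release pedal in rad: 0 = up, 0.15 = down on its stop. Spring-loaded: about 2 to 5 N on the pad push it down to the stop. It dips by itself while the retainer rides over the catch. Pressed beyond about 0.11 it frees the catch, and the retainer springs home.
- pedal_pad (a point): Middle of the upper face of the pedal's black rubber pad (50 x 58 mm, 75 mm above the bench when up), beside the dock's base on its -x side, 190 mm along +y from the spindle. Its hinge lies 155 mm away on the dock's +x side; the pad sinks 23 mm to the stop.
- sleeve_c (a point): Middle (half-way up) of the white dust sleeve: a tube 44 mm in outer diameter, 34 mm inside, 120 mm tall, closed on top, open below. At the start it stands over the spindle on the base plate, under the retainer's tongue (8 mm below it). z is its upward axis.
- tray_in (a point): Middle of the inner floor (5 mm above the bench) of the small fixed grey tray, 90 x 90 mm outside, 80 x 80 mm inside, rim 22 mm above the bench.
- adapter_104_c (a point): Middle (half-way up, 10 mm above its underside) of an aluminium cup adapter: a flat flange 104 mm in diameter and 7 mm thick, below a hub 36 mm in diameter and 13 mm tall (20 mm in all), with a through bore of 24 mm. z is its axis, flange to hub. Lies hub up on the bench. Not present in every run.
- adapter_93_c (a point): Middle (half-way up, 10 mm above its underside) of an aluminium cup adapter: a flat flange 93 mm in diameter and 7 mm thick, below a hub 36 mm in diameter and 13 mm tall (20 mm in all), with a through bore of 24 mm. z is its axis, flange to hub. Lies hub up on the bench. Not present in every run.
- adapter_82_c (a point): Middle (half-way up, 10 mm above its underside) of an aluminium cup adapter: a flat flange 82 mm in diameter and 7 mm thick, below a hub 36 mm in diameter and 13 mm tall (20 mm in all), with a through bore of 24 mm. z is its axis, flange to hub. Lies hub up on the bench. Not present in every run.
- adapter_71_c (a point): Middle (half-way up, 10 mm above its underside) of an aluminium cup adapter: a flat flange 71 mm in diameter and 7 mm thick, below a hub 36 mm in diameter and 13 mm tall (20 mm in all), with a through bore of 24 mm. z is its axis, flange to hub. Lies hub up on the bench. Not present in every run.
- adapter_60_c (a point): Middle (half-way up, 10 mm above its underside) of an aluminium cup adapter: a flat flange 60 mm in diameter and 7 mm thick, below a hub 36 mm in diameter and 13 mm tall (20 mm in all), with a through bore of 24 mm. z is its axis, flange to hub. Lies hub up on the bench. Not present in every run.
- jar1: Bystander: amber glass sample jar, 50 mm diameter, 50 mm tall; origin in the middle of its underside. Leave it where it stands.
- jar2: Bystander: green glass sample jar, 54 mm diameter, 50 mm tall; origin in the middle of its underside. Leave it where it stands.
- tin: Bystander: round tin, 66 mm diameter, 40 mm tall; origin in the middle of its underside. Leave it where it stands.

How it is judged:
On the way, in this order (a step that is already met when the one before it is completed fails the run):
1. the retainer is drawn back and its catch holds it with the gripper away (value of joint retainer above 0.09 m and distance between the grasp point and retainer_knob above 0.05 m), for 0.3 s.
2. every adapter is on the spindle, flat, in size order with the largest at the bottom, while the retainer is still held back (horizontal distance between each of adapter_104_c, adapter_93_c, adapter_82_c, adapter_71_c, adapter_60_c and spindle_foot below 0.005 m and angle between each of adapter_104_c, adapter_93_c, adapter_82_c, adapter_71_c, adapter_60_c's own z axis and vertical below 0.08 rad and z of adapter_104_c in the frame of spindle_foot below 0.014 m and z of each of adapter_93_c, adapter_82_c, adapter_71_c, adapter_60_c in the frame of adapter_104_c above 0.015 m and z of adapter_93_c in the frame of spindle_foot below 0.034 m and z of each of adapter_82_c, adapter_71_c, adapter_60_c in the frame of adapter_93_c above 0.015 m and z of adapter_82_c in the frame of spindle_foot below 0.054 m and z of each of adapter_71_c, adapter_60_c in the frame of adapter_82_c above 0.015 m and z of adapter_71_c in the frame of spindle_foot below 0.074 m and z of adapter_60_c in the frame of adapter_71_c above 0.015 m and z of adapter_60_c in the frame of spindle_foot below 0.094 m and value of joint retainer above 0.09 m), for 0.2 s.
3. the pedal is pressed down to its stop (value of joint pedal above 0.135 rad), for 0.1 s.
At the end, for the whole second after the job is handed in: All adapters present on the spindle, within 5 mm and 0.08 rad, hub up, each flat on the next, larger below smaller; sleeve upright in the tray (within 30 mm of its middle, 0.08 rad); pedal up; retainer home over the stack (within 5 mm) (horizontal distance between each of adapter_104_c, adapter_93_c, adapter_82_c, adapter_71_c, adapter_60_c and spindle_foot below 0.005 m and angle between each of adapter_104_c, adapter_93_c, adapter_82_c, adapter_71_c, adapter_60_c, sleeve_c's own z axis and vertical below 0.08 rad and z of adapter_104_c in the frame of spindle_foot below 0.014 m and z of each of adapter_93_c, adapter_82_c, adapter_71_c, adapter_60_c in the frame of adapter_104_c above 0.015 m and z of adapter_93_c in the frame of spindle_foot below 0.034 m and z of each of adapter_82_c, adapter_71_c, adapter_60_c in the frame of adapter_93_c above 0.015 m and z of adapter_82_c in the frame of spindle_foot below 0.054 m and z of each of adapter_71_c, adapter_60_c in the frame of adapter_82_c above 0.015 m and z of adapter_71_c in the frame of spindle_foot below 0.074 m and z of adapter_60_c in the frame of adapter_71_c above 0.015 m and z of adapter_60_c in the frame of spindle_foot below 0.094 m and horizontal distance between sleeve_c and tray_in below 0.03 m and z of sleeve_c in the frame of tray_in below 0.064 m and value of joint retainer below 0.005 m and value of joint pedal below 0.03 rad); the robot touches nothing.
It fails at once if a jar or the tin is moved by more than 60 mm or tipped over (distance of any of jar1, jar2, tin from where it was at the start of the episode above 0.06 m or angle between any of jar1, jar2, tin's own z axis and vertical above 0.6 rad).
Of adapter_104, adapter_93, adapter_82, adapter_71, adapter_60 only 3 to 5 are there at a start; the rules pass over those that are not, and their reading is None.
At some moment in a run one of adapter_104, adapter_93, adapter_82, adapter_71, adapter_60 may be knocked a few centimetres aside while the robot is not near it.
It also fails if it takes over 210 s, if anything falls off the work surface, if the arm or the gripper's body presses on something with over 40 N, if the wrist force passes 120 N, or if a joint passes its speed limit or range.

## Robot

A 6-joint arm with a two-finger parallel gripper is mounted at the origin on the work surface. World frame = base frame: x ahead of the robot, y to its left, z up, the work surface at z = 0. Lengths are in m, angles in rad, forces in N, time in s.
With the tool pointing down it reaches from about 0.375 to 0.925 m from the base axis. Payload 5.7 kg.
Tool frame: the origin (TCP) lies midway between the tips of the shut fingers; the grasp point (between the pads) lies 19 mm behind it; z points along the fingers, y is the line along which they close (so a half turn about z gives the same grasp; the last joint's range is limited). The gripper opens to 85 mm and grips with 20 to 120 N. Pads are 22 mm wide; open, the fingers measure 114 mm over their backs; the gripper's body (76 mm by 85 mm) begins 54 mm behind the grasp point. The pads swing forward as they close: fully open they stand 13 mm farther back than shut.
Start: joints at [-1.336, 0.359, 1.51, -0, 1.272, -0.115], TCP at [0.206, -0.564, 0.231] pointing down, gripper open.
Joint ranges: [-2.97, 2.97], [-1.01, 2.36], [0.21, 2.38], [-0.96, 4.11], [0.2, 2.71], [-2.98, 2.98]. Speed limits (rad/s): [2.39, 2.39, 3.14, 3.14, 3.14, 3.14].

## Interface

Orientations are given as a 3x3 rotation matrix whose columns are the frame's x, y, z axes.
In Python, from bench import r, read_camera, camera_model, hand_in gives the robot as it stands.
- The arm moves only by the tool arm_command, never from a script. Its argument "commands" is a list of rows, each an object of numbers: "x", "y", "z": the shift along the tool's x, y, z in mm; "wx", "wy", "wz": the turn, a rotation vector about the tool's x, y, z in rad; "fingers": the gripper command: -1 is shut, 1 is fully open, values between are in proportion. A call has exactly 10 rows; each row shifts and turns the commanded pose from where the row before left it, along the tool's axes as they then stand; what a row does not reach is not made up. A row lasts 1/8 s, in which the tool goes at most 62.5 mm and 10.7 degrees, less where a joint would pass 70% of its speed; a pose out of reach is approached as far as the arm can. A call with a gripper value outside its range is refused whole. The fingers move at their own pace and stop on an object; the grip force is fixed at half the most. Time passes only in rows, so rows that do not move let the fingers close, or fill a call up. It gives the time, the measured TCP pose, the force, the opening and the grip force at its end, in the units of the state.
- r.state(): the state, without advancing time (a new reading comes with each control period).
- read_camera(name): name is "scene" or "top" or "wrist"; returns (picture, depth): 420x560x3 uint8, red, green, blue; 420x560 float32, m along the optical axis (not along the pixel's ray), 0 where there is no reading.
- camera_model(name): a dict with "fov_y" (degrees; the focal length in pixels is half the picture's height over the tangent of half this angle, whatever the lens; pixels are square), "cx", "cy" (the principal point, pixels), "extrinsics" (4x4, takes a point from camera to world coordinates); the wrist camera has in their place "hand_eye" (4x4, takes a point from camera to tool coordinates, whose origin is the TCP and whose axes are the flange's). Camera axes: x right, y up, looking along -z (the intrinsics and any distortion apply to the point x, -y, -z); pixel columns grow to the right and rows downward; lengths in m; the calibration is good to about 2 mm. A picture is of the moment at which its call begins: read the wrist's pose just before it. camera_model takes no time and is no camera call.
- hand_in(): hands the job in; it is judged then, once.
The state is a dict: "clock": time; "joint_positions": joint angles; "qd": joint speeds; "joint_efforts": joint torques, N m; "tcp_pos": TCP position; "tcp_rot": TCP orientation; "ft_force": force on the tool from outside, world axes, zero at the start; "ft_torque": the same for the moment, N m; "gripper_width": finger opening in m; "gripper_force": force on a finger pad.
Only numpy, scipy, OpenCV 4.12 (cv2) and the standard library are available. Lean on these libraries where they do the work, as an engineer would, in place of code of your own. Each camera call takes 0.05 s, during which the arm holds its last target. There are 200 camera calls.

## Working session

There is one attempt and no reset: what is moved stays moved. The work goes in short steps, Python scripts to look and compute and a tool call to move; the robot and the scene stay as the last step left them, time stands still between calls to the robot, and variables do not carry over. Pictures are saved under pics/ and viewed, at most 14 in all, crops included, and the job is handed in when it is done.

Besides the shell and the picture viewer there is one more tool, called by a JSON object that holds its "method" and its "body". arm_command: Moves the arm, as the interface text tells. Its arguments: {"type":"object","properties":{"commands":{"type":"array"}},"required":["commands"]}

```bash
mkdir -p pics; ls
python3 - <<'E'
from bench import r, read_camera, camera_model
import cv2,numpy as np
s=r.state(); print({k:np.round(v,3).tolist() for k,v in s.items()})
for n in("scene","top"):
    p,d=read_camera(n); cv2.imwrite(f"pics/{n}0.png",p[:,:,::-1]); np.save(n+"0.npy",d); print(n,{k:np.round(v,4).tolist() for k,v in camera_model(n).items() if not isinstance(v,str)})
print(camera_model("wrist"))
E
```

```text
pics
{'clock': 0.0, 'joint_positions': [-1.336, 0.36, 1.511, -0.0, 1.272, -0.115], 'qd': [0.001, -0.0, 0.001, 0.0, 0.0, 0.0], 'joint_efforts': [-0.001, -52.762, -27.862, -0.0, 0.013, 0.0], 'tcp_pos': [0.205, -0.563, 0.23], 'tcp_rot': [[0.939, 0.343, -0.0], [0.343, -0.939, 0.002], [0.0, -0.002, -1.0]], 'ft_force': [0.093, 0.038, 0.647], 'ft_torque': [-0.009, -0.022, 0.005], 'gripper_force': 0.0, 'gripper_width': 0.085}
scene {'fov_y': 54.2195, 'cx': 283.5548, 'cy': 207.7559, 'extrinsics': [[0.1453, -0.7019, 0.6973, 1.1852], [0.9893, 0.0961, -0.1094, -0.1976], [0.0097, 0.7057, 0.7084, 0.7499], [0.0, 0.0, 0.0, 1.0]]}
top {'fov_y': 57.5954, 'cx': 287.2966, 'cy': 209.7225, 'extrinsics': [[-0.0035, 0.998, -0.0636, 0.4715], [-0.9999, -0.0042, -0.0113, -0.1215], [-0.0116, 0.0635, 0.9979, 1.1204], [0.0, 0.0, 0.0, 1.0]]}
{'fov_y': 67.96700520623308, 'cx': 278.66034061721706, 'cy': 213.18668036809305, 'hand_eye': array([[-3.47462178e-05,  9.61964826e-01,  2.73173337e-01,
         6.82322016e-02],
       [ 9.99999394e-01, -2.67055981e-04,  1.06761758e-03,
        -1.01185078e-03],
       [ 1.09996313e-03,  2.73173208e-01, -9.61964234e-01,
        -1.42113203e-01],
       [ 0.00000000e+00,  0.00000000e+00,  0.00000000e+00,
         1.00000000e+00]])}
```

View pics/top0.png

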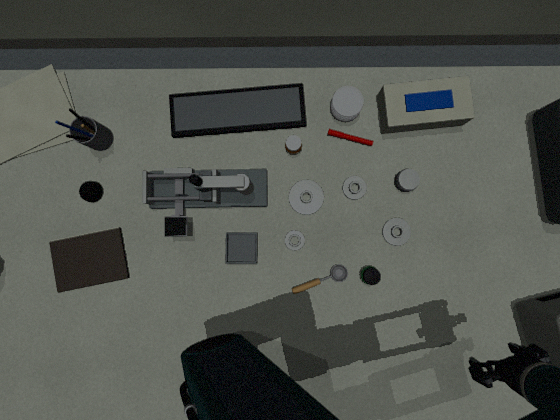

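View pics/scene0.png

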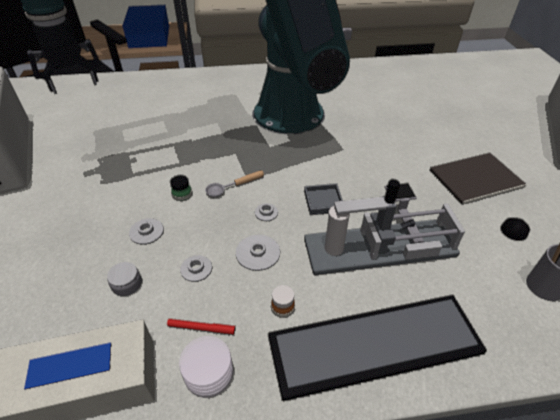

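```bash
cat > h.py <<'E'
from bench import r, read_camera, camera_model
import cv2,numpy as np
def cloud(n,d,m=None,pose=None):
    m=m or camera_model(n); f=210/np.tan(np.radians(m["fov_y"])/2)
    v,u=np.mgrid[0:420,0:560]
    P=np.stack([(u-m["cx"])/f*d,-(v-m["cy"])/f*d,-d,np.ones_like(d)],-1)
    if n=="wrist":
        T=np.eye(4); T[:3,:3]=pose["tcp_rot"]; T[:3,3]=pose["tcp_pos"]; E=T@m["hand_eye"]
    else: E=m["extrinsics"]
    return (P@np.asarray(E).T)[...,:3]
def proj(n,X,pose=None):
    m=camera_model(n); f=210/np.tan(np.radians(m["fov_y"])/2)
    E=m.get("extrinsics")
    if n=="wrist":
        T=np.eye(4); T[:3,:3]=pose["tcp_rot"]; T[:3,3]=pose["tcp_pos"]; E=T@m["hand_eye"]
    p=np.linalg.inv(E)@np.append(X,1); return np.array([m["cx"]+f*p[0]/-p[2],m["cy"]-f*p[1]/-p[2]])
E
python3 - <<'E'
from h import *
d=np.load("top0.npy"); print(camera_model("top").keys())
C=cloud("top",d); Z=C[...,2]
print("table z", [np.round(C[v,u],3).tolist() for u,v in((240,290),(450,180),(330,245),(120,220),(240,85))])
Z=np.where(d>0,Z,0)
for lo,hi in((.003,.03),):
    m=((Z>lo)&(Z<.3)).astype(np.uint8); n,l,st,ce=cv2.connectedComponentsWithStats(m)
    for i in range(1,n):
        if st[i,4]>60:
            q=C[l==i]; mid=(q.min(0)+q.max(0))/2
            print(ce[i].round(), st[i,4], "mid",mid.round(4)[:2],"ext",np.ptp(q,axis=0).round(3),"zmax",q[:,2].max().round(3),"eqdia",round(2*np.sqrt(st[i,4]/np.pi)*2.9,1))
p=cv2.imread("pics/top0.png"); c=cv2.resize(p[150:290,130:430],None,fx=2.66,fy=2.66,interpolation=cv2.INTER_CUBIC); cv2.imwrite("pics/c1.png",np.clip(c*1.5,0,255).astype(np.uint8))
E
```

```text
dict_keys(['fov_y', 'cx', 'cy', 'extrinsics'])
table z [[0.31, 0.03, -0.001], [0.628, -0.587, 0.0], [0.439, -0.233, -0.001], [0.515, 0.385, -0.001], [0.919, 0.032, 0.001]]
[ 44. 116.] 6310 mid [0.8342 0.5816] ext [0.304 0.347 0.164] zmax 0.167 eqdia 259.9
[425. 104.] 4607 mid [ 0.8494 -0.522 ] ext [0.199 0.299 0.086] zmax 0.089 eqdia 222.1
[237. 110.] 6004 mid [0.8437 0.0335] ext [0.169 0.427 0.027] zmax 0.03 eqdia 253.6
[347. 103.] 977 mid [ 0.8633 -0.2877] ext [0.134 0.107 0.061] zmax 0.064 eqdia 102.3
[549. 156.] 2525 mid [ 0.6842 -0.8634] ext [0.373 0.096 0.133] zmax 0.136 eqdia 164.4
[350. 136.] 301 mid [ 0.7592 -0.2959] ext [0.057 0.134 0.02 ] zmax 0.023 eqdia 56.8
[293. 144.] 286 mid [ 0.7359 -0.1264] ext [0.063 0.053 0.054] zmax 0.057 eqdia 55.3
[202. 192.] 5407 mid [0.5715 0.1342] ext [0.215 0.391 0.211] zmax 0.214 eqdia 240.6
[407. 179.] 476 mid [ 0.6306 -0.4599] ext [0.072 0.077 0.044] zmax 0.047 eqdia 71.4
[306. 196.] 971 mid [ 0.5873 -0.1638] ext [0.121 0.106 0.024] zmax 0.027 eqdia 102.0
[354. 187.] 433 mid [ 0.6086 -0.3055] ext [0.077 0.068 0.022] zmax 0.025 eqdia 68.1
[ 91. 191.] 404 mid [0.6017 0.4694] ext [0.064 0.074 0.036] zmax 0.039 eqdia 65.8
[396. 231.] 612 mid [ 0.4793 -0.4244] ext [0.093 0.094 0.022] zmax 0.025 eqdia 81.0
[ 89. 259.] 3882 mid [0.4032 0.4696] ext [0.187 0.239 0.019] zmax 0.022 eqdia 203.9
[294. 240.] 296 mid [ 0.4586 -0.1309] ext [0.073 0.064 0.022] zmax 0.025 eqdia 56.3
[241. 247.] 969 mid [0.4315 0.0251] ext [0.099 0.102 0.025] zmax 0.028 eqdia 101.9
[324. 278.] 511 mid [ 0.3466 -0.2012] ext [0.087 0.165 0.021] zmax 0.024 eqdia 74.0
[370. 274.] 363 mid [ 0.354  -0.3574] ext [0.06  0.089 0.054] zmax 0.057 eqdia 62.3
[540. 325.] 2396 mid [ 0.2263 -0.7395] ext [0.188 0.282 0.297] zmax 0.3 eqdia 160.2
[215. 341.] 446 mid [0.1928 0.0884] ext [0.116 0.224 0.297] zmax 0.3 eqdia 69.1
[475. 363.] 138 mid [ 0.1563 -0.5781] ext [0.093 0.176 0.297] zmax 0.3 eqdia 38.4
```

View pics/c1.png

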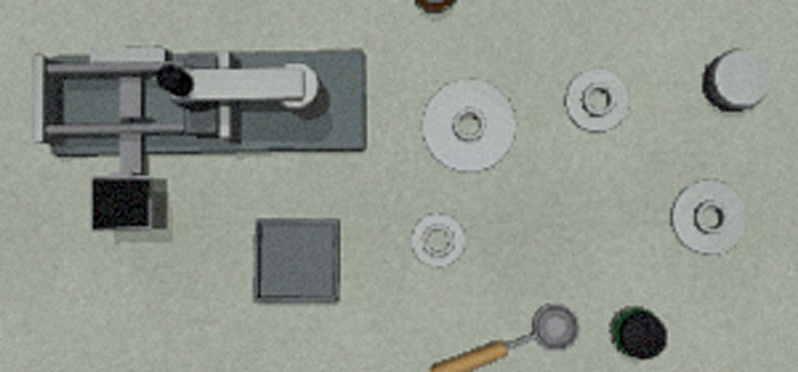

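Run:
```python
from h import *
d=np.load("top0.npy"); C=cloud("top",d); Z=C[...,2]
def f(name,u0,u1,v0,v1,lo,hi):
    q=C[v0:v1,u0:u1].reshape(-1,3); q=q[(q[:,2]>lo)&(q[:,2]<hi)]
    (c,s,a)=cv2.minAreaRect((q[:,:2]*1000).astype(np.float32))
    print(name,len(q),"mean",q.mean(0).round(4),"mid",((q.min(0)+q.max(0))/2).round(4),"ext",np.ptp(q,axis=0).round(3),"rect",np.round(c,1),np.round(s,1),round(a,2))
f("knob",180,215,165,200,.2,.225)
f("tongue",195,250,165,195,.15,.175)
f("sleeve",200,260,165,200,.13,.146)
f("base",140,275,160,215,.012,.028)
f("pad",160,192,212,242,.065,.09)
f("tray",220,265,225,270,.016,.035)
f("trayfloor",220,265,225,270,.001,.010)
for n,u,v in(("104",306,196),("71",354,188),("82",396,231),("60",294,241)):
    f(n,u-22,u+22,v-22,v+22,.004,.012); f(n+"hub",u-10,u+10,v-10,v+10,.015,.03)
```

```text
knob 80 mean [0.6056 0.1141 0.2095] mid [0.606  0.1146 0.2074] ext [0.022 0.022 0.013] rect [606.1 114.4] [21. 22.] 49.27
tongue 544 mean [0.6062 0.0586 0.1585] mid [0.606  0.0628 0.1632] ext [0.034 0.123 0.023] rect [607.2  63. ] [ 34.1 123.7] 1.33
sleeve 114 mean [0.6035 0.0075 0.14  ] mid [0.6082 0.0517 0.1379] ext [0.044 0.127 0.016] rect [592.   48.4] [ 42.6 127.1] 21.48
base 2445 mean [0.5981 0.1061 0.0204] mid [0.6056 0.1213 0.02  ] ext [0.114 0.343 0.016] rect [606.4 121.8] [110.5 344. ] 0.82
pad 489 mean [0.4956 0.1972 0.0748] mid [0.4961 0.1983 0.0742] ext [0.058 0.065 0.014] rect [496.1 198.3] [57.8 65.3] 0.02
tray 230 mean [0.4337 0.0235 0.0221] mid [0.4335 0.0256 0.022 ] ext [0.089 0.09  0.011] rect [433.4  25.5] [89.8 88.8] 89.81
trayfloor 1202 mean [0.434  0.0238 0.0045] mid [0.4345 0.024  0.0054] ext [0.128 0.129 0.009] rect [434.5  24. ] [129.6 128.1] 89.86
104 871 mean [ 0.5818 -0.164   0.0076] mid [ 0.5845 -0.1624  0.008 ] ext [0.127 0.126 0.008] rect [ 584.2 -162.2] [126.1 126.8] 89.58
104hub 64 mean [ 0.5799 -0.1633  0.0203] mid [ 0.5797 -0.1633  0.0212] ext [0.032 0.035 0.011] rect [ 581.1 -163.3] [32.8 33.1] 45.92
71 411 mean [ 0.6064 -0.3037  0.0072] mid [ 0.6071 -0.3043  0.008 ] ext [0.127 0.123 0.008] rect [ 605.7 -305. ] [121.2 127.3] 87.76
71hub 71 mean [ 0.6079 -0.3046  0.0203] mid [ 0.608  -0.3053  0.0207] ext [0.032 0.035 0.009] rect [ 608.  -305.3] [32.1 35. ] 0.2
82 570 mean [ 0.4789 -0.4245  0.0075] mid [ 0.4808 -0.4233  0.008 ] ext [0.125 0.127 0.008] rect [ 480.7 -423.1] [124.9 126.2] 88.64
82hub 71 mean [ 0.4791 -0.424   0.0204] mid [ 0.4791 -0.4238  0.0203] ext [0.034 0.034 0.01 ] rect [ 479.1 -423.9] [34.3 33.8] 0.23
60 309 mean [ 0.4527 -0.1303  0.0067] mid [ 0.453  -0.1267  0.0079] ext [0.125 0.126 0.008] rect [ 452.8 -126.7] [125.3 124.9] 89.73
60hub 64 mean [ 0.4553 -0.1292  0.0205] mid [ 0.4558 -0.1294  0.0202] ext [0.032 0.032 0.009] rect [ 455.8 -129.4] [31.6 31.6] 89.66
```

{"method": "arm_command", "body": {"commands": [{"wz": 0.175,"fingers": 1},{"wz": 0.175,"fingers": 1},{"x": 30,"y": -50,"z": -5,"fingers": 1},{"x": 30,"y": -50,"z": -5,"fingers": 1},{"x": 30,"y": -50,"z": -5,"fingers": 1},{"x": 30,"y": -50,"z": -5,"fingers": 1},{"x": 30,"y": -50,"z": -5,"fingers": 1},{"x": 30,"y": -50,"z": -5,"fingers": 1},{"x": 30,"y": -50,"z": -5,"fingers": 1},{"x": 30,"y": -50,"z": -5,"fingers": 1}]}}

```text
$.commands[0]: bad value
```

{"method": "arm_command", "body": {"commands": [{"x": 32,"y": -55,"fingers": 1},{"x": 32,"y": -55,"fingers": 1},{"x": 32,"y": -55,"fingers": 1},{"x": 32,"y": -55,"fingers": 1},{"x": 32,"y": -55,"fingers": 1},{"fingers": 1},{"fingers": 1},{"fingers": 1},{"fingers": 1},{"fingers": 1}]}}

```text
$.commands[0]: bad value
```

```bash
cat >> h.py <<'E'
def wshot(name=None):
    s=r.state(); p,d=read_camera("wrist")
    if name: cv2.imwrite(f"pics/{name}.png",p[:,:,::-1])
    return s,p,d,cloud("wrist",d,pose=s)
def st():
    s=r.state(); print("t",round(s["clock"],2),"tcp",np.round(s["tcp_pos"],4),"R",np.round(s["tcp_rot"],3).tolist(),"w",round(s["gripper_width"],4),"F",np.round(s["ft_force"],1)); return s
E
python3 - <<'E'
from h import *
st(); s,p,d,C=wshot("w1")
q=C.reshape(-1,3); k=q[(q[:,2]>.2)&(q[:,2]<.22)&(d.ravel()>0)]; print("knob top",((k.min(0)+k.max(0))/2).round(4),np.ptp(k,axis=0).round(3),len(k))
E
```

```text
t 0.1 tcp [ 0.2055 -0.5631  0.2305] R [[0.939, 0.343, -0.0], [0.343, -0.939, 0.002], [0.0, -0.002, -1.0]] w 0.0854 F [-0.4  1.   0.1]Traceback (most recent call last):
  File "<stdin>", line 3, in <module>
    return umr_minimum(a, axis, None, out, keepdims, initial, where)
ValueError: zero-size array to reduction operation minimum which has no identity
```

{"method": "arm_command", "body": {"commands": [{"x": 0,"y": 0,"z": 0,"wx": 0,"wy": 0,"wz": 0.175,"fingers": 1},{"x": 0,"y": 0,"z": 0,"wx": 0,"wy": 0,"wz": 0.175,"fingers": 1},{"x": 30,"y": -50,"z": -5,"wx": 0,"wy": 0,"wz": 0,"fingers": 1},{"x": 30,"y": -50,"z": -5,"wx": 0,"wy": 0,"wz": 0,"fingers": 1},{"x": 30,"y": -50,"z": -5,"wx": 0,"wy": 0,"wz": 0,"fingers": 1},{"x": 30,"y": -50,"z": -5,"wx": 0,"wy": 0,"wz": 0,"fingers": 1},{"x": 30,"y": -50,"z": -5,"wx": 0,"wy": 0,"wz": 0,"fingers": 1},{"x": 30,"y": -50,"z": -5,"wx": 0,"wy": 0,"wz": 0,"fingers": 1},{"x": 30,"y": -50,"z": -5,"wx": 0,"wy": 0,"wz": 0,"fingers": 1},{"x": 30,"y": -50,"z": -5,"wx": 0,"wy": 0,"wz": 0,"fingers": 1}]}}

```text
clock: 1.4
tcp_pos: [0.4463, -0.1619, 0.2715]
tcp_rot: [[1.0, -0.0, 0.0], [-0.0, -1.0, -0.0], [0.0, 0.0, -1.0]]
ft_force: [1.0, -0.9, 0.3]
gripper_width: 0.0854
gripper_force: 0.0
```

{"method": "arm_command", "body": {"commands": [{"x": 32,"y": -50,"z": -2,"wx": 0,"wy": 0,"wz": 0,"fingers": 1},{"x": 32,"y": -50,"z": -2,"wx": 0,"wy": 0,"wz": 0,"fingers": 1},{"x": 32,"y": -50,"z": -2,"wx": 0,"wy": 0,"wz": 0,"fingers": 1},{"x": 32,"y": -50,"z": -2,"wx": 0,"wy": 0,"wz": 0,"fingers": 1},{"x": 22,"y": -50,"z": 0,"wx": 0,"wy": 0,"wz": 0,"fingers": 1},{"x": 0,"y": -26,"z": 0,"wx": 0,"wy": 0,"wz": 0,"fingers": 1},{"x": 0,"y": 0,"z": 0,"wx": 0,"wy": 0,"wz": 0,"fingers": 1},{"x": 0,"y": 0,"z": 0,"wx": 0,"wy": 0,"wz": 0,"fingers": 1},{"x": 0,"y": 0,"z": 0,"wx": 0,"wy": 0,"wz": 0,"fingers": 1},{"x": 0,"y": 0,"z": 0,"wx": 0,"wy": 0,"wz": 0,"fingers": 1}]}}

```text
clock: 2.65
tcp_pos: [0.5957, 0.1113, 0.2795]
tcp_rot: [[1.0, -0.002, 0.0], [-0.002, -1.0, -0.0], [0.0, 0.0, -1.0]]
ft_force: [0.9, -0.4, -0.5]
gripper_width: 0.0852
gripper_force: 0.0
```

Run:
```python
from h import *
st(); s,p,d,C=wshot("w1")
q=C.reshape(-1,3); k=q[(q[:,2]>.2)&(q[:,2]<.22)&(d.ravel()>0)]; print(len(k)); print("knob top",np.median(k,0).round(4),((k.min(0)+k.max(0))/2).round(4),np.ptp(k,axis=0).round(3))
```

```text
t 2.65 tcp [0.5957 0.1113 0.2795] R [[1.0, -0.002, 0.0], [-0.002, -1.0, -0.0], [0.0, 0.0, -1.0]] w 0.0852 F [ 0.9 -0.4 -0.5]
869
knob top [0.6065 0.1175 0.2093] [0.6056 0.1175 0.2058] [0.023 0.023 0.012]
```

View pics/w1.png

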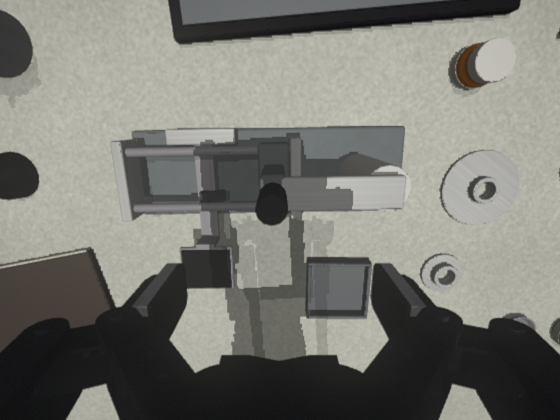

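{"method": "arm_command", "body": {"commands": [{"x": 10,"y": -5,"z": 0,"wx": 0,"wy": 0,"wz": 0,"fingers": 1},{"x": 0,"y": 0,"z": 40,"wx": 0,"wy": 0,"wz": 0,"fingers": 1},{"x": 0,"y": 0,"z": 40,"wx": 0,"wy": 0,"wz": 0,"fingers": 1},{"x": 0,"y": 0,"z": 27,"wx": 0,"wy": 0,"wz": 0,"fingers": 1},{"x": 0,"y": 0,"z": 0,"wx": 0,"wy": 0,"wz": 0,"fingers": 1},{"x": 0,"y": 0,"z": 0,"wx": 0,"wy": 0,"wz": 0,"fingers": -1},{"x": 0,"y": 0,"z": 0,"wx": 0,"wy": 0,"wz": 0,"fingers": -1},{"x": 0,"y": 0,"z": 0,"wx": 0,"wy": 0,"wz": 0,"fingers": -1},{"x": 0,"y": 0,"z": 0,"wx": 0,"wy": 0,"wz": 0,"fingers": -1},{"x": 0,"y": 0,"z": 0,"wx": 0,"wy": 0,"wz": 0,"fingers": -1}]}}

```text
clock: 3.95
tcp_pos: [0.6064, 0.1167, 0.1735]
tcp_rot: [[1.0, -0.0, 0.002], [-0.0, -1.0, -0.001], [0.002, 0.001, -1.0]]
ft_force: [-0.9, -2.3, 5.8]
gripper_width: 0.023
gripper_force: 58.7
```

{"method": "arm_command", "body": {"commands": [{"x": 0,"y": -12,"z": 0,"wx": 0,"wy": 0,"wz": 0,"fingers": -1},{"x": 0,"y": -12,"z": 0,"wx": 0,"wy": 0,"wz": 0,"fingers": -1},{"x": -0.5,"y": -12,"z": 0,"wx": 0,"wy": 0,"wz": 0,"fingers": -1},{"x": 0,"y": -12,"z": 0,"wx": 0,"wy": 0,"wz": 0,"fingers": -1},{"x": -0.5,"y": -12,"z": 0,"wx": 0,"wy": 0,"wz": 0,"fingers": -1},{"x": 0,"y": -12,"z": 0,"wx": 0,"wy": 0,"wz": 0,"fingers": -1},{"x": -0.5,"y": -12,"z": 0,"wx": 0,"wy": 0,"wz": 0,"fingers": -1},{"x": 0,"y": -12,"z": 0,"wx": 0,"wy": 0,"wz": 0,"fingers": -1},{"x": 0,"y": -8,"z": 0,"wx": 0,"wy": 0,"wz": 0,"fingers": -1},{"x": 0,"y": 0,"z": 0,"wx": 0,"wy": 0,"wz": 0,"fingers": -1}]}}

```text
clock: 5.2
tcp_pos: [0.6047, 0.2129, 0.1733]
tcp_rot: [[1.0, -0.004, -0.001], [-0.004, -1.0, -0.01], [-0.001, 0.01, -1.0]]
ft_force: [-1.6, -6.6, 6.7]
gripper_width: 0.0225
gripper_force: 60.1
```

{"method": "arm_command", "body": {"commands": [{"x": 0,"y": -3,"z": 0,"wx": 0,"wy": 0,"wz": 0,"fingers": -1},{"x": 0,"y": -3,"z": 0,"wx": 0,"wy": 0,"wz": 0,"fingers": -1},{"x": 0,"y": -3,"z": 0,"wx": 0,"wy": 0,"wz": 0,"fingers": -1},{"x": 0,"y": 0,"z": 0,"wx": 0,"wy": 0,"wz": 0,"fingers": -1},{"x": 0,"y": 0,"z": 0,"wx": 0,"wy": 0,"wz": 0,"fingers": -1},{"x": 0,"y": 0,"z": 0,"wx": 0,"wy": 0,"wz": 0,"fingers": -1},{"x": 0,"y": 0,"z": 0,"wx": 0,"wy": 0,"wz": 0,"fingers": -1},{"x": 0,"y": 0,"z": 0,"wx": 0,"wy": 0,"wz": 0,"fingers": -1},{"x": 0,"y": 0,"z": 0,"wx": 0,"wy": 0,"wz": 0,"fingers": -1},{"x": 0,"y": 0,"z": 0,"wx": 0,"wy": 0,"wz": 0,"fingers": -1}]}}

```text
clock: 6.45
tcp_pos: [0.6045, 0.2272, 0.1732]
tcp_rot: [[1.0, 0.0, 0.0], [0.0, -1.0, -0.005], [0.0, 0.005, -1.0]]
ft_force: [-2.0, -9.1, 6.3]
gripper_width: 0.0231
gripper_force: 60.1
```

{"method": "arm_command", "body": {"commands": [{"x": 0,"y": 5,"z": 0,"wx": 0,"wy": 0,"wz": 0,"fingers": -1},{"x": 0,"y": 5,"z": 0,"wx": 0,"wy": 0,"wz": 0,"fingers": -1},{"x": 0,"y": 3,"z": 0,"wx": 0,"wy": 0,"wz": 0,"fingers": -1},{"x": 0,"y": 0,"z": 0,"wx": 0,"wy": 0,"wz": 0,"fingers": 1},{"x": 0,"y": 0,"z": 0,"wx": 0,"wy": 0,"wz": 0,"fingers": 1},{"x": 0,"y": 0,"z": 0,"wx": 0,"wy": 0,"wz": 0,"fingers": 1},{"x": 0,"y": 0,"z": 0,"wx": 0,"wy": 0,"wz": 0,"fingers": 1},{"x": 0,"y": 0,"z": -50,"wx": 0,"wy": 0,"wz": 0,"fingers": 1},{"x": 0,"y": 50,"z": -50,"wx": 0,"wy": 0,"wz": 0,"fingers": 1},{"x": 0,"y": 0,"z": -20,"wx": 0,"wy": 0,"wz": 0,"fingers": 1}]}}

```text
clock: 7.7
tcp_pos: [0.6056, 0.1712, 0.2897]
tcp_rot: [[1.0, -0.002, 0.004], [-0.002, -1.0, -0.0], [0.004, 0.0, -1.0]]
ft_force: [0.9, 0.3, 0.2]
gripper_width: 0.0854
gripper_force: 0.0
```

Run:
```python
from h import *
st(); s,p,d,C=wshot("w2")
q=C.reshape(-1,3); ok=d.ravel()>0
for lo,hi in((.2,.22),(.132,.15)):
  k=q[ok&(q[:,2]>lo)&(q[:,2]<hi)]; 
  if hi<.2: k=k[(np.hypot(k[:,0]-.608,k[:,1]-.01)<.035)]
  print(len(k),np.median(k,0).round(4),((k.min(0)+k.max(0))/2).round(4),np.ptp(k,axis=0).round(3),cv2.minEnclosingCircle((k[:,:2]*1000).astype(np.float32)))
```

```text
t 7.7 tcp [0.6056 0.1712 0.2897] R [[1.0, -0.002, 0.004], [-0.002, -1.0, -0.0], [0.004, 0.0, -1.0]] w 0.0854 F [0.9 0.3 0.2]
793 [0.6053 0.2114 0.2093] [0.604  0.2121 0.2061] [0.023 0.023 0.012] ((603.9048461914062, 211.9545135498047), 11.945636749267578)
1680 [0.6079 0.014  0.1394] [0.6071 0.0124 0.137 ] [0.043 0.044 0.01 ] ((607.1184692382812, 12.521050453186035), 22.207866668701172)
```

{"method": "arm_command", "body": {"commands": [{"x": 1,"y": 53,"z": 0,"wx": 0,"wy": 0,"wz": 0,"fingers": 1},{"x": 0,"y": 53,"z": 0,"wx": 0,"wy": 0,"wz": 0,"fingers": 1},{"x": 0,"y": 53,"z": 0,"wx": 0,"wy": 0,"wz": 0,"fingers": 1},{"x": 0,"y": 0,"z": 0,"wx": 0,"wy": 0,"wz": 0,"fingers": 1},{"x": 0,"y": 0,"z": 50,"wx": 0,"wy": 0,"wz": 0,"fingers": 1},{"x": 0,"y": 0,"z": 50,"wx": 0,"wy": 0,"wz": 0,"fingers": 1},{"x": 0,"y": 0,"z": 50,"wx": 0,"wy": 0,"wz": 0,"fingers": 1},{"x": 0,"y": 0,"z": 40,"wx": 0,"wy": 0,"wz": 0,"fingers": 1},{"x": 0,"y": 0,"z": 0,"wx": 0,"wy": 0,"wz": 0,"fingers": 1},{"x": 0,"y": 0,"z": 0,"wx": 0,"wy": 0,"wz": 0,"fingers": -1}]}}

```text
clock: 9.0
tcp_pos: [0.6062, 0.0149, 0.0976]
tcp_rot: [[1.0, 0.001, 0.001], [0.001, -1.0, 0.0], [0.001, -0.0, -1.0]]
ft_force: [0.6, -0.3, 0.5]
gripper_width: 0.0694
gripper_force: 0.0
```

{"method": "arm_command", "body": {"commands": [{"x": 0,"y": 0,"z": 0,"wx": 0,"wy": 0,"wz": 0,"fingers": -1},{"x": 0,"y": 0,"z": 0,"wx": 0,"wy": 0,"wz": 0,"fingers": -1},{"x": 0,"y": 0,"z": 0,"wx": 0,"wy": 0,"wz": 0,"fingers": -1},{"x": 0,"y": 0,"z": 0,"wx": 0,"wy": 0,"wz": 0,"fingers": -1},{"x": 0,"y": 0,"z": -15,"wx": 0,"wy": 0,"wz": 0,"fingers": -1},{"x": 0,"y": 0,"z": -25,"wx": 0,"wy": 0,"wz": 0,"fingers": -1},{"x": 0,"y": 0,"z": -30,"wx": 0,"wy": 0,"wz": 0,"fingers": -1},{"x": 0,"y": 0,"z": -30,"wx": 0,"wy": 0,"wz": 0,"fingers": -1},{"x": 0,"y": 0,"z": -30,"wx": 0,"wy": 0,"wz": 0,"fingers": -1},{"x": 0,"y": 0,"z": -10,"wx": 0,"wy": 0,"wz": 0,"fingers": -1}]}}

```text
clock: 10.25
tcp_pos: [0.6064, 0.014, 0.2396]
tcp_rot: [[1.0, -0.0, 0.004], [-0.0, -1.0, -0.0], [0.004, 0.0, -1.0]]
ft_force: [-0.3, -0.4, -0.8]
gripper_width: 0.0431
gripper_force: 60.9
```

Run:
```python
from h import *
st(); s,p,d,C=wshot("w3")
```

```text
t 10.25 tcp [0.6064 0.014  0.2396] R [[1.0, -0.0, 0.004], [-0.0, -1.0, -0.0], [0.004, 0.0, -1.0]] w 0.0431 F [-0.3 -0.4 -0.8]
```

View pics/w3.png

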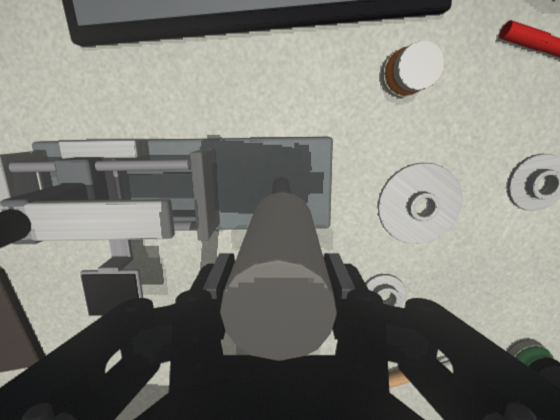

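{"method": "arm_command", "body": {"commands": [{"x": -45,"y": -3,"z": 0,"wx": 0,"wy": 0,"wz": 0,"fingers": -1},{"x": -45,"y": -3,"z": 0,"wx": 0,"wy": 0,"wz": 0,"fingers": -1},{"x": -45,"y": -3,"z": 0,"wx": 0,"wy": 0,"wz": 0,"fingers": -1},{"x": -38,"y": -3,"z": 0,"wx": 0,"wy": 0,"wz": 0,"fingers": -1},{"x": 0,"y": 0,"z": 0,"wx": 0,"wy": 0,"wz": 0,"fingers": -1},{"x": 0,"y": 0,"z": 40,"wx": 0,"wy": 0,"wz": 0,"fingers": -1},{"x": 0,"y": 0,"z": 40,"wx": 0,"wy": 0,"wz": 0,"fingers": -1},{"x": 0,"y": 0,"z": 40,"wx": 0,"wy": 0,"wz": 0,"fingers": -1},{"x": 0,"y": 0,"z": 20,"wx": 0,"wy": 0,"wz": 0,"fingers": -1},{"x": 0,"y": 0,"z": 0,"wx": 0,"wy": 0,"wz": 0,"fingers": -1}]}}

```text
clock: 11.55
tcp_pos: [0.4315, 0.0262, 0.0948]
tcp_rot: [[1.0, -0.0, -0.004], [-0.0, -1.0, 0.0], [-0.004, -0.0, -1.0]]
ft_force: [0.3, 0.0, -1.1]
gripper_width: 0.0436
gripper_force: 61.0
```

{"method": "arm_command", "body": {"commands": [{"x": 0,"y": 0,"z": 6,"wx": 0,"wy": 0,"wz": 0,"fingers": -1},{"x": 0,"y": 0,"z": 5,"wx": 0,"wy": 0,"wz": 0,"fingers": -1},{"x": 0,"y": 0,"z": 0,"wx": 0,"wy": 0,"wz": 0,"fingers": -1},{"x": 0,"y": 0,"z": 0,"wx": 0,"wy": 0,"wz": 0,"fingers": 1},{"x": 0,"y": 0,"z": 0,"wx": 0,"wy": 0,"wz": 0,"fingers": 1},{"x": 0,"y": 0,"z": 0,"wx": 0,"wy": 0,"wz": 0,"fingers": 1},{"x": 0,"y": 0,"z": 0,"wx": 0,"wy": 0,"wz": 0,"fingers": 1},{"x": 0,"y": 0,"z": -50,"wx": 0,"wy": 0,"wz": 0,"fingers": 1},{"x": 0,"y": 0,"z": -60,"wx": 0,"wy": 0,"wz": 0,"fingers": 1},{"x": 0,"y": 0,"z": -60,"wx": 0,"wy": 0,"wz": 0,"fingers": 1}]}}

```text
clock: 12.8
tcp_pos: [0.4317, 0.0262, 0.2572]
tcp_rot: [[1.0, -0.0, -0.0], [-0.0, -1.0, 0.0], [-0.0, -0.0, -1.0]]
ft_force: [0.9, -0.7, -0.7]
gripper_width: 0.0856
gripper_force: 0.0
```

{"method": "arm_command", "body": {"commands": [{"x": 36,"y": 45,"z": 0,"wx": 0,"wy": 0,"wz": 0,"fingers": 1},{"x": 36,"y": 45,"z": 0,"wx": 0,"wy": 0,"wz": 0,"fingers": 1},{"x": 10,"y": 20,"z": 0,"wx": 0,"wy": 0,"wz": 0,"fingers": 1},{"x": 0,"y": 0,"z": 0,"wx": 0,"wy": 0,"wz": 0,"fingers": 1},{"x": 0,"y": 0,"z": 0,"wx": 0,"wy": 0,"wz": 0,"fingers": 1},{"x": 0,"y": 0,"z": 0,"wx": 0,"wy": 0,"wz": 0,"fingers": 1},{"x": 0,"y": 0,"z": 0,"wx": 0,"wy": 0,"wz": 0,"fingers": 1},{"x": 0,"y": 0,"z": 0,"wx": 0,"wy": 0,"wz": 0,"fingers": 1},{"x": 0,"y": 0,"z": 0,"wx": 0,"wy": 0,"wz": 0,"fingers": 1},{"x": 0,"y": 0,"z": 0,"wx": 0,"wy": 0,"wz": 0,"fingers": 1}]}}

```text
clock: 14.05
tcp_pos: [0.5142, -0.0839, 0.2555]
tcp_rot: [[1.0, -0.0, 0.0], [-0.0, -1.0, 0.0], [0.0, -0.0, -1.0]]
ft_force: [-0.1, -0.7, -0.5]
gripper_width: 0.0855
gripper_force: 0.0
```

```bash
cat >> h.py <<'E'
def blobs(C,d,lo,hi,mn=40):
    m=((d>0)&(C[...,2]>lo)&(C[...,2]<hi)).astype(np.uint8); n,l,s,ce=cv2.connectedComponentsWithStats(m)
    for i in range(1,n):
        if s[i,4]>=mn:
            q=C[l==i]; c,rad=cv2.minEnclosingCircle((q[:,:2]*1000).astype(np.float32))
            print(" px",ce[i].round(),"n",s[i,4],"c",np.round(c,1),"D",round(2*rad,1),"mid",((q.min(0)+q.max(0))/2*1000).round(1)[:2],"mean",(q.mean(0)*1000).round(1))
E
python3 - <<'E'
from h import *
st(); s,p,d,C=wshot("w4")
print("hubs/hi");blobs(C,d,.014,.024,100)
print("spindle");blobs(C,d,.105,.135,20)
E
```

```text
t 14.05 tcp [ 0.5142 -0.0839  0.2555] R [[1.0, -0.0, 0.0], [-0.0, -1.0, 0.0], [0.0, -0.0, -1.0]] w 0.0855 F [-0.1 -0.7 -0.5]
hubs/hi
 px [317.   2.] n 109 c [ 710.5 -123.4] D 28.9 mid [ 708.  -123.4] mean [ 707.6 -123.4   18. ]
 px [66. 56.] n 207 c [655.8 150.4] D 30.4 mid [654.9 150.4] mean [655.  151.5  19.7]
 px [177. 104.] n 12592 c [603.6  78.7] D 272.7 mid [605.5  78.2] mean [604.2  34.1  19.6]
 px [ 63. 101.] n 2956 c [607.7 165.6] D 85.6 mid [608.1 168.9] mean [608.1 164.2  19.9]
 px [469. 102.] n 546 c [ 606.7 -301.9] D 36.0 mid [ 607.  -301.9] mean [ 607.1 -301.3   18.5]
 px [345. 127.] n 435 c [ 579.6 -160.8] D 36.0 mid [ 579.3 -160.9] mean [ 579.7 -160.4   19.1]
 px [  7. 149.] n 174 c [554.6 243.2] D 24.8 mid [554.6 242.4] mean [554.1 240.9  19.4]
 px [546. 210.] n 431 c [ 477.8 -421. ] D 36.5 mid [ 478.4 -420.7] mean [ 478.6 -419.6   18.1]
 px [197. 235.] n 1035 c [432.5  27.1] D 125.2 mid [432.7  26.7] mean [444.7  21.8  20.3]
 px [313. 228.] n 356 c [ 454.1 -126.1] D 35.7 mid [ 454.2 -126.2] mean [ 454.7 -126.3   18.9]
 px [203. 234.] n 101 c [436.5  21.3] D 42.6 mid [439.3  20.8] mean [446.4  14.8  18.8]
 px [459. 290.] n 350 c [ 354.9 -340.1] D 54.6 mid [ 357. -338.] mean [ 366.6 -327.8   19.5]
 px [333. 316.] n 629 c [ 324.8 -158.6] D 84.5 mid [ 324.4 -158.7] mean [ 324.9 -158.2   17.7]
spindle
 px [168.  95.] n 544 c [606.6  12.2] D 19.8 mid [606.6  11.2] mean [605.8   9.  122. ]
 px [178. 271.] n 544 c [432.9  23.6] D 43.6 mid [436.4  22.9] mean [443.7  15.8 117.5]
```

View pics/w4.png

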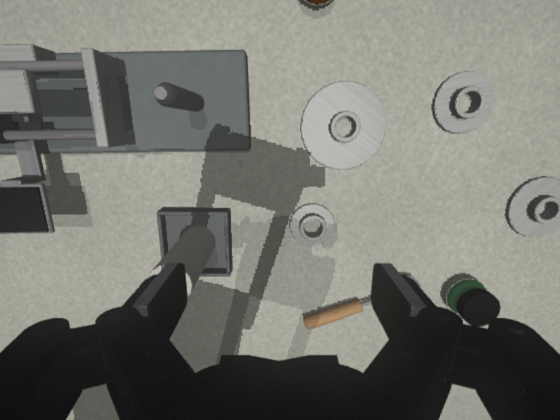

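{"method": "arm_command", "body": {"commands": [{"x": 31,"y": -32,"z": 2,"wx": 0,"wy": 0,"wz": 0,"fingers": 1},{"x": 31,"y": -32,"z": 2,"wx": 0,"wy": 0,"wz": 0,"fingers": 1},{"x": 30,"y": -32,"z": 1,"wx": 0,"wy": 0,"wz": 0,"fingers": 1},{"x": 0,"y": 0,"z": 0,"wx": 0,"wy": 0,"wz": 0,"fingers": 1},{"x": 0,"y": 0,"z": 0,"wx": 0,"wy": 0,"wz": 0,"fingers": 1},{"x": 0,"y": 0,"z": 0,"wx": 0,"wy": 0,"wz": 0,"fingers": 1},{"x": 0,"y": 0,"z": 0,"wx": 0,"wy": 0,"wz": 0,"fingers": 1},{"x": 0,"y": 0,"z": 0,"wx": 0,"wy": 0,"wz": 0,"fingers": 1},{"x": 0,"y": 0,"z": 0,"wx": 0,"wy": 0,"wz": 0,"fingers": 1},{"x": 0,"y": 0,"z": 0,"wx": 0,"wy": 0,"wz": 0,"fingers": 1}]}}

```text
clock: 15.35
tcp_pos: [0.6062, 0.012, 0.2506]
tcp_rot: [[1.0, -0.0, 0.0], [-0.0, -1.0, 0.0], [0.0, -0.0, -1.0]]
ft_force: [-0.2, -0.4, 0.7]
gripper_width: 0.0853
gripper_force: 0.0
```

Run:
```python
from h import *
st(); s,p,d,C=wshot("w5")
for lo in(.1285,.127,.12): print(lo);blobs(C,d,lo,.134,20)
cv2.imwrite("pics/w5c.png",cv2.resize(p[150:270,200:360,::-1],None,fx=4,fy=4))
```

```text
t 15.35 tcp [0.6062 0.012  0.2506] R [[1.0, -0.0, 0.0], [-0.0, -1.0, 0.0], [0.0, -0.0, -1.0]] w 0.0853 F [-0.2 -0.4  0.7]
0.1285
 px [ 54. 191.] n 64 c [618.  210.3] D 19.9 mid [618.2 210.3] mean [619.4 205.4 131.2]
 px [279. 205.] n 107 c [606.8  12.7] D 10.8 mid [607.1  12.6] mean [606.8  12.8 129.6]
0.127
 px [ 54. 191.] n 83 c [618.  210.3] D 20.0 mid [618.2 210.3] mean [619.5 205.6 130.4]
 px [279. 204.] n 139 c [607.   12.7] D 12.0 mid [607.1  13. ] mean [607.4  12.7 129.2]
0.12
 px [ 57. 191.] n 160 c [617.3 210.6] D 21.0 mid [617.5 210.6] mean [619.1 205.4 127.2]
 px [279. 202.] n 267 c [607.   12.5] D 17.2 mid [606.8  12.6] mean [608.2  12.7 126.3]
 px [270. 353.] n 354 c [442.4  22.9] D 37.6 mid [447.1  22.9] mean [448.   21.8 123.9]
```

{"method": "arm_command", "body": {"commands": [{"x": -9,"y": 58,"z": 0,"wx": 0,"wy": 0,"wz": 0,"fingers": 1},{"x": -9,"y": 58,"z": 0,"wx": 0,"wy": 0,"wz": 0,"fingers": 1},{"x": -9,"y": 57,"z": 30,"wx": 0,"wy": 0,"wz": 0,"fingers": 1},{"x": 0,"y": 0,"z": 40,"wx": 0,"wy": 0,"wz": 0,"fingers": 1},{"x": 0,"y": 0,"z": 40,"wx": 0,"wy": 0,"wz": 0,"fingers": 1},{"x": 0,"y": 0,"z": 0,"wx": 0,"wy": 0,"wz": 0,"fingers": 1},{"x": 0,"y": 0,"z": 0,"wx": 0,"wy": 0,"wz": 0,"fingers": 1},{"x": 0,"y": 0,"z": 0,"wx": 0,"wy": 0,"wz": 0,"fingers": 1},{"x": 0,"y": 0,"z": 0,"wx": 0,"wy": 0,"wz": 0,"fingers": 1},{"x": 0,"y": 0,"z": 0,"wx": 0,"wy": 0,"wz": 0,"fingers": 1}]}}

```text
clock: 16.65
tcp_pos: [0.58, -0.1587, 0.1425]
tcp_rot: [[1.0, 0.0, 0.001], [0.0, -1.0, -0.0], [0.001, 0.0, -1.0]]
ft_force: [0.4, -1.2, -0.1]
gripper_width: 0.0855
gripper_force: 0.0
```

Run:
```python
from h import *
st(); s,p,d,C=wshot("w6")
for lo in(.004,.014,): print(lo);blobs(C,d,lo,.026,500)
```

```text
t 16.65 tcp [ 0.58   -0.1587  0.1425] R [[1.0, 0.0, 0.001], [0.0, -1.0, -0.0], [0.001, 0.0, -1.0]] w 0.0855 F [ 0.4 -1.2 -0.1]
0.004
 px [243.  34.] n 965 c [ 730.5 -124.3] D 50.8 mid [ 722.1 -124.3] mean [ 714.6 -130.5   18.5]
 px [516.   6.] n 655 c [ 738.6 -334.6] D 45.3 mid [ 735.7 -334.6] mean [ 735.8 -340.    11.3]
 px [ 83. 170.] n 17297 c [606.2  24.2] D 177.6 mid [606.5  22.6] mean [609.8   8.8  19.3]
 px [439. 171.] n 4498 c [ 607.4 -302.5] D 71.8 mid [ 607.2 -302.6] mean [ 608.7 -300.     9. ]
 px [282. 199.] n 9156 c [ 579.9 -160.9] D 103.9 mid [ 580.2 -160.9] mean [ 582.4 -160.9    7.6]
 px [533. 297.] n 3240 c [ 478.6 -421.7] D 82.7 mid [ 479.  -414.7] mean [ 482.5 -411.5    8.8]
 px [249. 319.] n 2123 c [ 454.4 -126.5] D 60.0 mid [ 454.7 -126.7] mean [ 458.9 -127.4   10.5]
 px [ 79. 310.] n 1424 c [471.4  33.9] D 75.5 mid [461.   34.1] mean [470.5  40.8  12.7]
0.014
 px [242.  32.] n 785 c [ 729.8 -124.5] D 50.4 mid [ 721.8 -124.5] mean [ 715.2 -130.1   20.6]
 px [ 81. 170.] n 16755 c [606.2  24.2] D 177.6 mid [606.3  22.6] mean [609.7  10.6  19.6]
 px [446. 174.] n 904 c [ 606.8 -302.1] D 36.6 mid [ 607.2 -301.9] mean [ 607.6 -301.5   18.6]
 px [282. 204.] n 739 c [ 580.  -160.8] D 35.9 mid [ 579.9 -160.9] mean [ 580.6 -160.9   19. ]
 px [544. 306.] n 552 c [ 478.6 -421.8] D 36.4 mid [ 478.8 -419.3] mean [ 478.7 -415.9   17.9]
 px [ 75. 309.] n 642 c [472.6  34. ] D 75.2 mid [471.2  34.1] mean [475.6  40.1  19.4]
 px [248. 327.] n 631 c [ 454.5 -126.4] D 36.6 mid [ 454.6 -126.9] mean [ 455.7 -127.1   18.6]
```

{"method": "arm_command", "body": {"commands": [{"x": 0,"y": 2,"z": 50,"wx": 0,"wy": 0,"wz": 0,"fingers": 1},{"x": 0,"y": 0,"z": 50,"wx": 0,"wy": 0,"wz": 0,"fingers": 1},{"x": 0,"y": 0,"z": 25,"wx": 0,"wy": 0,"wz": 0,"fingers": 1},{"x": 0,"y": 0,"z": 8,"wx": 0,"wy": 0,"wz": 0,"fingers": 1},{"x": 0,"y": 0,"z": 0,"wx": 0,"wy": 0,"wz": 0,"fingers": 1},{"x": 0,"y": 0,"z": 0,"wx": 0,"wy": 0,"wz": 0,"fingers": -1},{"x": 0,"y": 0,"z": 0,"wx": 0,"wy": 0,"wz": 0,"fingers": -1},{"x": 0,"y": 0,"z": 0,"wx": 0,"wy": 0,"wz": 0,"fingers": -1},{"x": 0,"y": 0,"z": 0,"wx": 0,"wy": 0,"wz": 0,"fingers": -1},{"x": 0,"y": 0,"z": 0,"wx": 0,"wy": 0,"wz": 0,"fingers": -1}]}}

```text
clock: 17.95
tcp_pos: [0.5802, -0.1609, 0.0101]
tcp_rot: [[1.0, 0.0, 0.002], [0.0, -1.0, -0.001], [0.002, 0.001, -1.0]]
ft_force: [-0.7, 0.2, 8.1]
gripper_width: 0.033
gripper_force: 58.8
```

{"method": "arm_command", "body": {"commands": [{"x": 0,"y": 0,"z": -10,"wx": 0,"wy": 0,"wz": 0,"fingers": -1},{"x": 0,"y": 0,"z": -30,"wx": 0,"wy": 0,"wz": 0,"fingers": -1},{"x": 0,"y": 0,"z": -40,"wx": 0,"wy": 0,"wz": 0,"fingers": -1},{"x": 0,"y": 0,"z": -50,"wx": 0,"wy": 0,"wz": 0,"fingers": -1},{"x": 0,"y": 0,"z": -30,"wx": 0,"wy": 0,"wz": 0,"fingers": -1},{"x": 9,"y": -33,"z": 0,"wx": 0,"wy": 0,"wz": 0,"fingers": -1},{"x": 9,"y": -33,"z": 0,"wx": 0,"wy": 0,"wz": 0,"fingers": -1},{"x": 9,"y": -33,"z": 0,"wx": 0,"wy": 0,"wz": 0,"fingers": -1},{"x": 0,"y": 0,"z": 0,"wx": 0,"wy": 0,"wz": 0,"fingers": -1},{"x": 0,"y": 0,"z": 0,"wx": 0,"wy": 0,"wz": 0,"fingers": -1}]}}

```text
clock: 19.2
tcp_pos: [0.6063, -0.062, 0.1689]
tcp_rot: [[1.0, 0.0, -0.0], [0.0, -1.0, -0.0], [-0.0, 0.0, -1.0]]
ft_force: [-0.5, -0.4, -1.6]
gripper_width: 0.033
gripper_force: 59.9
```

Run:
```python
from h import *
s=st(); s,p,d,C=wshot("w7")
T=np.asarray(s["tcp_rot"]).T@((C-s["tcp_pos"])[...,None]); L=T[...,0]
# object in hand: points with tool |z| near
m=(d>0)&(abs(L[...,2]+0.005)<.03)&(np.hypot(L[...,0],L[...,1])<.07)&(C[...,2]<s["tcp_pos"][2]+.03)
q=L[m]*1000; print(len(q)); 
m2=m&(L[...,2]<.008)&(L[...,2]>-.004); 
f=L[m]; A=np.c_[f[:,:2],np.ones(len(f))]
for lo in range(-20,20,4): 
  k=(q[:,2]>=lo)&(q[:,2]<lo+4); print(lo,k.sum(), q[k].mean(0).round(1) if k.any() else "")
```

```text
t 19.2 tcp [ 0.6063 -0.062   0.1689] R [[1.0, 0.0, -0.0], [0.0, -1.0, -0.0], [-0.0, 0.0, -1.0]] w 0.033 F [-0.5 -0.4 -1.6]
24875
-20 329 [  4.8  -0.3 -18. ]
-16 307 [  4.8  -0.2 -14. ]
-12 2235 [ 1.2 -0.9 -9.3]
-8 679 [ 2.9 -0.8 -6.4]
-4 366 [ 2.  -0.8 -2. ]
0 14218 [10.4 -1.7  3.3]
4 5744 [15.5  1.3  4.5]
8 54 [ 8.7 -1.   8.6]
12 0 
16 0
```

View pics/w7.png

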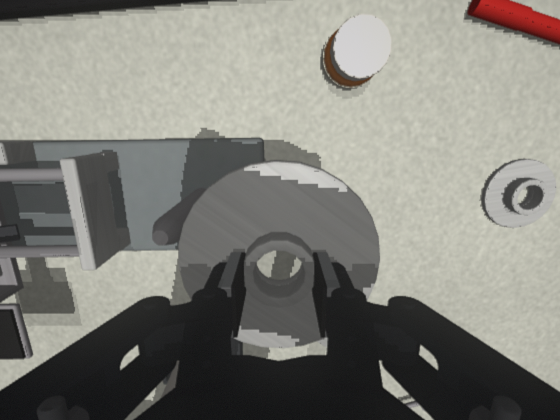

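```bash
cat >> h.py <<'E'
def held(s,d,C,R):
    L=(C-s["tcp_pos"])@np.asarray(s["tcp_rot"])
    m=(d>0)&(L[...,2]>.0)&(L[...,2]<.009)&(np.hypot(L[...,0],L[...,1])<R+.012)
    q=(L[m]*1000).astype(np.float32); c,rad=cv2.minEnclosingCircle(q[:,:2]); 
    a=np.linalg.lstsq(np.c_[q[:,:2],np.ones(len(q))],q[:,2],rcond=None)[0]
    k=L[(d>0)&(L[...,2]<-.006)&(L[...,2]>-.013)&(abs(L[...,1])<.014)&(np.abs(L[...,0])<.03)]*1000
    c2,r2=cv2.minEnclosingCircle(k[:,:2].astype(np.float32))
    print("held flange c",np.round(c,1),"D",round(2*rad,1),"tilt",a.round(4),"hub",np.round(c2,1),round(2*r2,1))
E
python3 - <<'E'
from h import *
s,p,d,C=wshot("w8"); held(s,d,C,.052)
E
```

```text
Traceback (most recent call last):
  File "h.py", line 32, in held
    q=(L[m]*1000).astype(np.float32); c,rad=cv2.minEnclosingCircle(q[:,:2]);
                                            ~~~~~~~~~~~~~~~~~~~~~~^^^^^^^^^
cv2.error: OpenCV(4.12.0) /io/opencv/modules/imgproc/src/shapedescr.cpp:201: error: (-215:Assertion failed) count >= 0 && (depth == CV_32F || depth == CV_32S) in function 'minEnclosingCircle'
```

```bash
sed -i 's/cv2.minEnclosingCircle(q\[:,:2\])/cv2.minEnclosingCircle(np.ascontiguousarray(q[:,:2]))/' h.py
python3 - <<'E'
from h import *
s,p,d,C=wshot("w8"); held(s,d,C,.052)
E
```

```text
held flange c [ 0.  -0.9] D 103.9 tilt [2.4000e-03 1.4000e-03 3.6476e+00] hub [-0. -1.] 36.1
```

{"method": "arm_command", "body": {"commands": [{"x": 0.7,"y": -25,"z": 0,"wx": 0,"wy": 0,"wz": 0,"fingers": -1},{"x": 0,"y": -25,"z": 0,"wx": 0,"wy": 0,"wz": 0,"fingers": -1},{"x": 0,"y": -24,"z": 0,"wx": 0,"wy": 0,"wz": 0,"fingers": -1},{"x": 0,"y": 0,"z": 0,"wx": 0,"wy": 0,"wz": 0,"fingers": -1},{"x": 0,"y": 0,"z": 0,"wx": 0,"wy": 0,"wz": 0,"fingers": -1},{"x": 0,"y": 0,"z": 0,"wx": 0,"wy": 0,"wz": 0,"fingers": -1},{"x": 0,"y": 0,"z": 0,"wx": 0,"wy": 0,"wz": 0,"fingers": -1},{"x": 0,"y": 0,"z": 0,"wx": 0,"wy": 0,"wz": 0,"fingers": -1},{"x": 0,"y": 0,"z": 0,"wx": 0,"wy": 0,"wz": 0,"fingers": -1},{"x": 0,"y": 0,"z": 0,"wx": 0,"wy": 0,"wz": 0,"fingers": -1}]}}

```text
clock: 20.6
tcp_pos: [0.6073, 0.0123, 0.1687]
tcp_rot: [[1.0, -0.0, -0.0], [-0.0, -1.0, 0.0], [-0.0, -0.0, -1.0]]
ft_force: [0.5, 0.0, -0.6]
gripper_width: 0.033
gripper_force: 60.0
```

{"method": "arm_command", "body": {"commands": [{"x": 0,"y": 0.5,"z": 10,"wx": 0,"wy": 0,"wz": 0,"fingers": -1},{"x": 0,"y": 0,"z": 10,"wx": 0,"wy": 0,"wz": 0,"fingers": -1},{"x": 0,"y": 0,"z": 10,"wx": 0,"wy": 0,"wz": 0,"fingers": -1},{"x": 0,"y": 0,"z": 10,"wx": 0,"wy": 0,"wz": 0,"fingers": -1},{"x": 0,"y": 0,"z": 5,"wx": 0,"wy": 0,"wz": 0,"fingers": -1},{"x": 0,"y": 0,"z": 5,"wx": 0,"wy": 0,"wz": 0,"fingers": -1},{"x": 0,"y": 0,"z": 0,"wx": 0,"wy": 0,"wz": 0,"fingers": -1},{"x": 0,"y": 0,"z": 0,"wx": 0,"wy": 0,"wz": 0,"fingers": -1},{"x": 0,"y": 0,"z": 0,"wx": 0,"wy": 0,"wz": 0,"fingers": -1},{"x": 0,"y": 0,"z": 0,"wx": 0,"wy": 0,"wz": 0,"fingers": -1}]}}

```text
clock: 21.85
tcp_pos: [0.6074, 0.0118, 0.119]
tcp_rot: [[1.0, -0.0, 0.0], [-0.0, -1.0, 0.0], [0.0, -0.0, -1.0]]
ft_force: [0.2, 0.1, -1.6]
gripper_width: 0.0329
gripper_force: 60.0
```

{"method": "arm_command", "body": {"commands": [{"x": 0,"y": 0,"z": 12,"wx": 0,"wy": 0,"wz": 0,"fingers": -1},{"x": 0,"y": 0,"z": 12,"wx": 0,"wy": 0,"wz": 0,"fingers": -1},{"x": 0,"y": 0,"z": 12,"wx": 0,"wy": 0,"wz": 0,"fingers": -1},{"x": 0,"y": 0,"z": 12,"wx": 0,"wy": 0,"wz": 0,"fingers": -1},{"x": 0,"y": 0,"z": 0,"wx": 0,"wy": 0,"wz": 0,"fingers": -1},{"x": 0,"y": 0,"z": 0,"wx": 0,"wy": 0,"wz": 0,"fingers": 1},{"x": 0,"y": 0,"z": 0,"wx": 0,"wy": 0,"wz": 0,"fingers": 1},{"x": 0,"y": 0,"z": 0,"wx": 0,"wy": 0,"wz": 0,"fingers": 1},{"x": 0,"y": 0,"z": 0,"wx": 0,"wy": 0,"wz": 0,"fingers": 1},{"x": 0,"y": 0,"z": -40,"wx": 0,"wy": 0,"wz": 0,"fingers": 1}]}}

```text
clock: 23.1
tcp_pos: [0.6046, 0.012, 0.1084]
tcp_rot: [[1.0, -0.0, -0.007], [-0.0, -1.0, 0.001], [-0.007, -0.001, -1.0]]
ft_force: [-0.2, -1.3, -0.4]
gripper_width: 0.0858
gripper_force: 0.0
```

{"method": "arm_command", "body": {"commands": [{"x": 0,"y": 0,"z": -55,"wx": 0,"wy": 0,"wz": 0,"fingers": 1},{"x": 0,"y": 0,"z": -55,"wx": 0,"wy": 0,"wz": 0,"fingers": 1},{"x": 0,"y": 0,"z": -30,"wx": 0,"wy": 0,"wz": 0,"fingers": 1},{"x": -16,"y": 55,"z": 0,"wx": 0,"wy": 0,"wz": 0,"fingers": 1},{"x": -16,"y": 55,"z": 0,"wx": 0,"wy": 0,"wz": 0,"fingers": 1},{"x": -16,"y": 55,"z": 0,"wx": 0,"wy": 0,"wz": 0,"fingers": 1},{"x": -16,"y": 55,"z": 0,"wx": 0,"wy": 0,"wz": 0,"fingers": 1},{"x": -16,"y": 55,"z": 0,"wx": 0,"wy": 0,"wz": 0,"fingers": 1},{"x": 0,"y": 0,"z": 0,"wx": 0,"wy": 0,"wz": 0,"fingers": 1},{"x": 0,"y": 0,"z": 0,"wx": 0,"wy": 0,"wz": 0,"fingers": 1}]}}

```text
clock: 24.35
tcp_pos: [0.527, -0.2628, 0.2506]
tcp_rot: [[1.0, -0.001, -0.0], [-0.001, -1.0, 0.001], [-0.0, -0.001, -1.0]]
ft_force: [0.1, 0.5, 0.7]
gripper_width: 0.0853
gripper_force: 0.0
```

Run:
```python
from h import *
st(); s,p,d,C=wshot("w9"); print("bench hubs"); blobs(C,d,.014,.026,200)
p,d=read_camera("top"); C=cloud("top",d); K=C[150:215,220:285]; dd=d[150:215,220:285]
for lo,hi in((.023,.033),(.034,.05),(.1,.135)): print(lo);blobs(K,dd,lo,hi,5)
```

```text
t 24.35 tcp [ 0.527  -0.2628  0.2506] R [[1.0, -0.001, -0.0], [-0.001, -1.0, 0.001], [-0.0, -0.001, -1.0]] w 0.0853 F [0.1 0.5 0.7]
bench hubs
 px [153.   9.] n 357 c [ 720.9 -124.6] D 47.1 mid [ 713.7 -124.6] mean [ 711.4 -129.5   20.2]
 px [ 66. 117.] n 3122 c [606.   14.1] D 162.3 mid [606.4  12.5] mean [602.4 -17.2  19.8]
 px [425.  98.] n 279 c [ 625.5 -443.6] D 63.1 mid [ 625.5 -432.9] mean [ 622.9 -425.6   20.5]
 px [314. 113.] n 457 c [ 606.8 -302.4] D 35.8 mid [ 606.9 -302.3] mean [ 607.2 -302.4   19. ]
 px [406. 221.] n 401 c [ 478.3 -422.4] D 36.4 mid [ 478.4 -421.8] mean [ 478.8 -421.7   18.6]
 px [ 62. 249.] n 1307 c [432.8  26. ] D 124.9 mid [432.4  26.5] mean [440.7  17.2  19.9]
 px [174. 239.] n 390 c [ 454.  -126.7] D 36.0 mid [ 454.1 -126.8] mean [ 454.8 -127.4   18.8]
 px [ 68. 249.] n 232 c [433.9  20.8] D 43.1 mid [435.   17.4] mean [440.7   9.4  20.1]
 px [334. 298.] n 350 c [ 354.5 -340.7] D 54.8 mid [ 360.6 -340.8] mean [ 370.9 -335.8   20.4]
 px [206. 326.] n 642 c [ 323.8 -159.1] D 84.5 mid [ 324.4 -159.7] mean [ 325.1 -159.4   17.8]
0.023
 px [26. 37.] n 869 c [611.5  11.2] D 112.9 mid [607.9  10.2] mean [608.2   9.7  27.5]
 px [ 0. 50.] n 6 c [570.   83.2] D 12.1 mid [570.   83.6] mean [571.   84.1  26.7]
 px [ 6. 52.] n 9 c [565.9  67.8] D 14.6 mid [565.9  67.8] mean [565.7  68.1  23.6]
0.034
 px [27. 37.] n 59 c [608.6  10. ] D 35.1 mid [608.4   9.6] mean [604.9   5.8  40.3]
0.1
 px [22. 33.] n 52 c [607.8   9.9] D 20.0 mid [608.3   8.8] mean [606.3   8.  121.7]
```

{"method": "arm_command", "body": {"commands": [{"x": -16,"y": 53,"z": 10,"wx": 0,"wy": 0,"wz": 0,"fingers": 1},{"x": -16,"y": 53,"z": 20,"wx": 0,"wy": 0,"wz": 0,"fingers": 1},{"x": -16,"y": 53,"z": 30,"wx": 0,"wy": 0,"wz": 0,"fingers": 1},{"x": 0,"y": 0,"z": 50,"wx": 0,"wy": 0,"wz": 0,"fingers": 1},{"x": 0,"y": 0,"z": 0,"wx": 0,"wy": 0,"wz": 0,"fingers": 1},{"x": 0,"y": 0,"z": 0,"wx": 0,"wy": 0,"wz": 0,"fingers": 1},{"x": 0,"y": 0,"z": 0,"wx": 0,"wy": 0,"wz": 0,"fingers": 1},{"x": 0,"y": 0,"z": 0,"wx": 0,"wy": 0,"wz": 0,"fingers": 1},{"x": 0,"y": 0,"z": 0,"wx": 0,"wy": 0,"wz": 0,"fingers": 1},{"x": 0,"y": 0,"z": 0,"wx": 0,"wy": 0,"wz": 0,"fingers": 1}]}}

```text
clock: 25.7
tcp_pos: [0.4794, -0.4218, 0.1412]
tcp_rot: [[1.0, -0.0, 0.0], [-0.0, -1.0, -0.0], [0.0, 0.0, -1.0]]
ft_force: [-0.3, 0.3, -0.2]
gripper_width: 0.0851
gripper_force: 0.0
```

Run:
```python
from h import *
st(); s,p,d,C=wshot("w10"); blobs(C,d,.014,.026,200)
```

```text
t 25.7 tcp [ 0.4794 -0.4218  0.1412] R [[1.0, -0.0, 0.0], [-0.0, -1.0, -0.0], [0.0, 0.0, -1.0]] w 0.0851 F [-0.3  0.3 -0.2]
 px [305.  52.] n 269 c [ 614.5 -448. ] D 60.0 mid [ 609.2 -447.9] mean [ 600.9 -441.5   21. ]
 px [125.  44.] n 1242 c [ 607.  -302.9] D 36.1 mid [ 606.8 -303.1] mean [ 606.9 -303.5   18.8]
 px [281. 206.] n 744 c [ 478.3 -422.7] D 35.9 mid [ 478.5 -423. ] mean [ 478.9 -422.7   19. ]
 px [208. 314.] n 592 c [ 361.5 -348.5] D 49.9 mid [ 362.3 -348.4] mean [ 371.2 -352.7   20.5]
```

{"method": "arm_command", "body": {"commands": [{"x": -1,"y": 1.5,"z": 50,"wx": 0,"wy": 0,"wz": 0,"fingers": 1},{"x": 0,"y": 0,"z": 50,"wx": 0,"wy": 0,"wz": 0,"fingers": 1},{"x": 0,"y": 0,"z": 23,"wx": 0,"wy": 0,"wz": 0,"fingers": 1},{"x": 0,"y": 0,"z": 8,"wx": 0,"wy": 0,"wz": 0,"fingers": 1},{"x": 0,"y": 0,"z": 0,"wx": 0,"wy": 0,"wz": 0,"fingers": 1},{"x": 0,"y": 0,"z": 0,"wx": 0,"wy": 0,"wz": 0,"fingers": -1},{"x": 0,"y": 0,"z": 0,"wx": 0,"wy": 0,"wz": 0,"fingers": -1},{"x": 0,"y": 0,"z": 0,"wx": 0,"wy": 0,"wz": 0,"fingers": -1},{"x": 0,"y": 0,"z": 0,"wx": 0,"wy": 0,"wz": 0,"fingers": -1},{"x": 0,"y": 0,"z": 0,"wx": 0,"wy": 0,"wz": 0,"fingers": -1}]}}

```text
clock: 27.0
tcp_pos: [0.4788, -0.4238, 0.0111]
tcp_rot: [[1.0, -0.0, 0.001], [-0.0, -1.0, -0.001], [0.001, 0.001, -1.0]]
ft_force: [-0.7, 0.6, 5.3]
gripper_width: 0.0325
gripper_force: 59.6
```

{"method": "arm_command", "body": {"commands": [{"x": 0,"y": 0,"z": -10,"wx": 0,"wy": 0,"wz": 0,"fingers": -1},{"x": 0,"y": 0,"z": -30,"wx": 0,"wy": 0,"wz": 0,"fingers": -1},{"x": 0,"y": 0,"z": -40,"wx": 0,"wy": 0,"wz": 0,"fingers": -1},{"x": 0,"y": 0,"z": -50,"wx": 0,"wy": 0,"wz": 0,"fingers": -1},{"x": 0,"y": 0,"z": -30,"wx": 0,"wy": 0,"wz": 0,"fingers": -1},{"x": 17,"y": -45,"z": 0,"wx": 0,"wy": 0,"wz": 0,"fingers": -1},{"x": 17,"y": -45,"z": 0,"wx": 0,"wy": 0,"wz": 0,"fingers": -1},{"x": 17,"y": -45,"z": 0,"wx": 0,"wy": 0,"wz": 0,"fingers": -1},{"x": 17,"y": -45,"z": 0,"wx": 0,"wy": 0,"wz": 0,"fingers": -1},{"x": 17,"y": -45,"z": 0,"wx": 0,"wy": 0,"wz": 0,"fingers": -1}]}}

```text
clock: 28.25
tcp_pos: [0.5636, -0.1968, 0.1705]
tcp_rot: [[1.0, -0.0, 0.0], [-0.0, -1.0, -0.0], [0.0, 0.0, -1.0]]
ft_force: [0.2, -0.8, -1.2]
gripper_width: 0.0324
gripper_force: 59.9
```

{"method": "arm_command", "body": {"commands": [{"x": 17,"y": -45,"z": 0,"wx": 0,"wy": 0,"wz": 0,"fingers": -1},{"x": 17,"y": -45,"z": 0,"wx": 0,"wy": 0,"wz": 0,"fingers": -1},{"x": 10,"y": -40,"z": 0,"wx": 0,"wy": 0,"wz": 0,"fingers": -1},{"x": 0,"y": 0,"z": 0,"wx": 0,"wy": 0,"wz": 0,"fingers": -1},{"x": 0,"y": 0,"z": 0,"wx": 0,"wy": 0,"wz": 0,"fingers": -1},{"x": 0,"y": 0,"z": 0,"wx": 0,"wy": 0,"wz": 0,"fingers": -1},{"x": 0,"y": 0,"z": 0,"wx": 0,"wy": 0,"wz": 0,"fingers": -1},{"x": 0,"y": 0,"z": 0,"wx": 0,"wy": 0,"wz": 0,"fingers": -1},{"x": 0,"y": 0,"z": 0,"wx": 0,"wy": 0,"wz": 0,"fingers": -1},{"x": 0,"y": 0,"z": 0,"wx": 0,"wy": 0,"wz": 0,"fingers": -1}]}}

```text
clock: 29.5
tcp_pos: [0.6073, -0.0684, 0.1699]
tcp_rot: [[1.0, -0.0, -0.0], [-0.0, -1.0, 0.0], [-0.0, -0.0, -1.0]]
ft_force: [0.2, 0.9, -1.2]
gripper_width: 0.0321
gripper_force: 60.0
```

Run:
```python
from h import *
st(); s,p,d,C=wshot("w11"); held(s,d,C,.041); blobs(C,d,.12,.134,20)
```

```text
t 29.5 tcp [ 0.6073 -0.0684  0.1699] R [[1.0, -0.0, -0.0], [-0.0, -1.0, 0.0], [-0.0, -0.0, -1.0]] w 0.0321 F [ 0.2  0.9 -1.2]
held flange c [-0.3 -0.8] D 82.0 tilt [3.0000e-03 1.2000e-03 4.6053e+00] hub [-0.  -0.5] 36.2
 px [155. 234.] n 536 c [607.2  11.9] D 17.3 mid [607.7  11.9] mean [608.7  10.4 126.3]
```

{"method": "arm_command", "body": {"commands": [{"x": 0,"y": -27,"z": 0,"wx": 0,"wy": 0,"wz": 0,"fingers": -1},{"x": 0,"y": -27,"z": 0,"wx": 0,"wy": 0,"wz": 0,"fingers": -1},{"x": 0,"y": -26.3,"z": 0,"wx": 0,"wy": 0,"wz": 0,"fingers": -1},{"x": 0,"y": 0,"z": 0,"wx": 0,"wy": 0,"wz": 0,"fingers": -1},{"x": 0,"y": 0,"z": 0,"wx": 0,"wy": 0,"wz": 0,"fingers": -1},{"x": 0,"y": 0,"z": 0,"wx": 0,"wy": 0,"wz": 0,"fingers": -1},{"x": 0,"y": 0,"z": 0,"wx": 0,"wy": 0,"wz": 0,"fingers": -1},{"x": 0,"y": 0,"z": 10,"wx": 0,"wy": 0,"wz": 0,"fingers": -1},{"x": 0,"y": 0,"z": 10,"wx": 0,"wy": 0,"wz": 0,"fingers": -1},{"x": 0,"y": 0,"z": 0,"wx": 0,"wy": 0,"wz": 0,"fingers": -1}]}}

```text
clock: 30.8
tcp_pos: [0.6062, 0.012, 0.1483]
tcp_rot: [[1.0, -0.0, -0.003], [-0.0, -1.0, 0.0], [-0.003, -0.0, -1.0]]
ft_force: [-0.3, 0.0, -1.4]
gripper_width: 0.0321
gripper_force: 60.0
```

{"method": "arm_command", "body": {"commands": [{"x": 0.7,"y": 0,"z": 10,"wx": 0,"wy": 0,"wz": 0,"fingers": -1},{"x": 0,"y": 0,"z": 10,"wx": 0,"wy": 0,"wz": 0,"fingers": -1},{"x": 0,"y": 0,"z": 10,"wx": 0,"wy": 0,"wz": 0,"fingers": -1},{"x": 0,"y": 0,"z": 10,"wx": 0,"wy": 0,"wz": 0,"fingers": -1},{"x": 0,"y": 0,"z": 10,"wx": 0,"wy": 0,"wz": 0,"fingers": -1},{"x": 0,"y": 0,"z": 10,"wx": 0,"wy": 0,"wz": 0,"fingers": -1},{"x": 0,"y": 0,"z": 10,"wx": 0,"wy": 0,"wz": 0,"fingers": -1},{"x": 0,"y": 0,"z": 8,"wx": 0,"wy": 0,"wz": 0,"fingers": -1},{"x": 0,"y": 0,"z": 0,"wx": 0,"wy": 0,"wz": 0,"fingers": -1},{"x": 0,"y": 0,"z": 0,"wx": 0,"wy": 0,"wz": 0,"fingers": -1}]}}

```text
clock: 32.05
tcp_pos: [0.6083, 0.012, 0.0721]
tcp_rot: [[1.0, -0.0, 0.0], [-0.0, -1.0, 0.0], [0.0, -0.0, -1.0]]
ft_force: [-0.5, -0.2, 0.1]
gripper_width: 0.0323
gripper_force: 60.0
```

Release, lift, and go toward the 71 at (607,-302.9).

{"method": "arm_command", "body": {"commands": [{"x": 0,"y": 0,"z": 0,"wx": 0,"wy": 0,"wz": 0,"fingers": 1},{"x": 0,"y": 0,"z": 0,"wx": 0,"wy": 0,"wz": 0,"fingers": 1},{"x": 0,"y": 0,"z": 0,"wx": 0,"wy": 0,"wz": 0,"fingers": 1},{"x": 0,"y": 0,"z": 0,"wx": 0,"wy": 0,"wz": 0,"fingers": 1},{"x": 0,"y": 0,"z": -30,"wx": 0,"wy": 0,"wz": 0,"fingers": 1},{"x": 0,"y": 0,"z": -50,"wx": 0,"wy": 0,"wz": 0,"fingers": 1},{"x": 0,"y": 0,"z": -40,"wx": 0,"wy": 0,"wz": 0,"fingers": 1},{"x": 0,"y": 55,"z": 0,"wx": 0,"wy": 0,"wz": 0,"fingers": 1},{"x": 0,"y": 55,"z": 0,"wx": 0,"wy": 0,"wz": 0,"fingers": 1},{"x": 0,"y": 55,"z": 0,"wx": 0,"wy": 0,"wz": 0,"fingers": 1}]}}

```text
clock: 33.3
tcp_pos: [0.608, -0.1544, 0.1922]
tcp_rot: [[1.0, 0.0, 0.001], [0.0, -1.0, -0.0], [0.001, 0.0, -1.0]]
ft_force: [1.1, 0.5, -0.2]
gripper_width: 0.0855
gripper_force: 0.0
```

{"method": "arm_command", "body": {"commands": [{"x": 0,"y": 50,"z": 10,"wx": 0,"wy": 0,"wz": 0,"fingers": 1},{"x": 0,"y": 50,"z": 20,"wx": 0,"wy": 0,"wz": 0,"fingers": 1},{"x": 0,"y": 50,"z": 22,"wx": 0,"wy": 0,"wz": 0,"fingers": 1},{"x": 0,"y": 0,"z": 0,"wx": 0,"wy": 0,"wz": 0,"fingers": 1},{"x": 0,"y": 0,"z": 0,"wx": 0,"wy": 0,"wz": 0,"fingers": 1},{"x": 0,"y": 0,"z": 0,"wx": 0,"wy": 0,"wz": 0,"fingers": 1},{"x": 0,"y": 0,"z": 0,"wx": 0,"wy": 0,"wz": 0,"fingers": 1},{"x": 0,"y": 0,"z": 0,"wx": 0,"wy": 0,"wz": 0,"fingers": 1},{"x": 0,"y": 0,"z": 0,"wx": 0,"wy": 0,"wz": 0,"fingers": 1},{"x": 0,"y": 0,"z": 0,"wx": 0,"wy": 0,"wz": 0,"fingers": 1}]}}

```text
clock: 34.55
tcp_pos: [0.6081, -0.3029, 0.1399]
tcp_rot: [[1.0, -0.0, 0.0], [-0.0, -1.0, 0.0], [0.0, -0.0, -1.0]]
ft_force: [-0.7, -0.6, 1.1]
gripper_width: 0.0853
gripper_force: 0.0
```

```bash
cat >> h.py <<'E'
def stack():
    p,d=read_camera("top"); C=cloud("top",d); K=C[150:215,220:285]; dd=d[150:215,220:285]
    for lo,hi in((.023,.033),(.0335,.041),(.043,.053),(.0545,.062),(.063,.073),(.074,.081),(.083,.093),(.094,.101)): print("stack",lo);blobs(K,dd,lo,hi,25)
E
python3 - <<'E'
from h import *
st(); s,p,d,C=wshot("w12"); blobs(C,d,.014,.026,200); stack()
E
```

```text
t 34.55 tcp [ 0.6081 -0.3029  0.1399] R [[1.0, -0.0, 0.0], [-0.0, -1.0, 0.0], [0.0, -0.0, -1.0]] w 0.0853 F [-0.7 -0.6  1.1]
 px [273.  19.] n 2044 c [ 753.1 -292.8] D 131.6 mid [ 749.4 -292.8] mean [ 752.3 -298.2   15.5]
 px [67. 55.] n 1205 c [ 730.8 -125.3] D 50.9 mid [ 730.9 -131.5] mean [ 726.9 -140.4   20.5]
 px [427. 174.] n 505 c [ 629.6 -445.5] D 64.2 mid [ 629.9 -438.8] mean [ 636.1 -426.8   20.5]
 px [279. 206.] n 756 c [ 607.4 -302.6] D 35.8 mid [ 607.7 -302.4] mean [ 608.  -302.6   19. ]
stack 0.023
 px [27. 39.] n 352 c [605.9   9.3] D 108.7 mid [609.  10.] mean [601.7   5.4  27.5]
stack 0.0335
stack 0.043
 px [25. 36.] n 506 c [609.3  10.5] D 81.8 mid [609.3  10.1] mean [608.6   9.7  47.6]
stack 0.0545
 px [25. 38.] n 34 c [604.7  10.1] D 31.6 mid [600.4   9.8] mean [599.1   9.2  58.8]
stack 0.063
stack 0.074
stack 0.083
stack 0.094
```

{"method": "arm_command", "body": {"commands": [{"x": -0.7,"y": 0.6,"z": 50,"wx": 0,"wy": 0,"wz": 0,"fingers": 1},{"x": 0,"y": 0,"z": 50,"wx": 0,"wy": 0,"wz": 0,"fingers": 1},{"x": 0,"y": 0,"z": 22,"wx": 0,"wy": 0,"wz": 0,"fingers": 1},{"x": 0,"y": 0,"z": 8,"wx": 0,"wy": 0,"wz": 0,"fingers": 1},{"x": 0,"y": 0,"z": 0,"wx": 0,"wy": 0,"wz": 0,"fingers": 1},{"x": 0,"y": 0,"z": 0,"wx": 0,"wy": 0,"wz": 0,"fingers": -1},{"x": 0,"y": 0,"z": 0,"wx": 0,"wy": 0,"wz": 0,"fingers": -1},{"x": 0,"y": 0,"z": 0,"wx": 0,"wy": 0,"wz": 0,"fingers": -1},{"x": 0,"y": 0,"z": 0,"wx": 0,"wy": 0,"wz": 0,"fingers": -1},{"x": 0,"y": 0,"z": 0,"wx": 0,"wy": 0,"wz": 0,"fingers": -1}]}}

```text
clock: 35.9
tcp_pos: [0.608, -0.304, 0.0114]
tcp_rot: [[1.0, 0.0, 0.001], [0.0, -1.0, -0.001], [0.001, 0.001, -1.0]]
ft_force: [-1.0, 0.7, 7.1]
gripper_width: 0.0325
gripper_force: 58.9
```

{"method": "arm_command", "body": {"commands": [{"x": 0,"y": 0,"z": -10,"wx": 0,"wy": 0,"wz": 0,"fingers": -1},{"x": 0,"y": 0,"z": -30,"wx": 0,"wy": 0,"wz": 0,"fingers": -1},{"x": 0,"y": 0,"z": -40,"wx": 0,"wy": 0,"wz": 0,"fingers": -1},{"x": 0,"y": 0,"z": -50,"wx": 0,"wy": 0,"wz": 0,"fingers": -1},{"x": 0,"y": 0,"z": -30,"wx": 0,"wy": 0,"wz": 0,"fingers": -1},{"x": 0,"y": -47,"z": 0,"wx": 0,"wy": 0,"wz": 0,"fingers": -1},{"x": 0,"y": -47,"z": 0,"wx": 0,"wy": 0,"wz": 0,"fingers": -1},{"x": 0,"y": -47,"z": 0,"wx": 0,"wy": 0,"wz": 0,"fingers": -1},{"x": 0,"y": -47,"z": 0,"wx": 0,"wy": 0,"wz": 0,"fingers": -1},{"x": 0,"y": 0,"z": 0,"wx": 0,"wy": 0,"wz": 0,"fingers": -1}]}}

```text
clock: 37.15
tcp_pos: [0.6067, -0.1121, 0.1704]
tcp_rot: [[1.0, 0.003, -0.001], [0.003, -1.0, 0.001], [-0.001, -0.001, -1.0]]
ft_force: [0.2, -0.5, -1.2]
gripper_width: 0.0327
gripper_force: 59.8
```

{"method": "arm_command", "body": {"commands": [{"x": 0,"y": -47,"z": 0,"wx": 0,"wy": 0,"wz": 0,"fingers": -1},{"x": 0,"y": 0,"z": 0,"wx": 0,"wy": 0,"wz": 0,"fingers": -1},{"x": 0,"y": 0,"z": 0,"wx": 0,"wy": 0,"wz": 0,"fingers": -1},{"x": 0,"y": 0,"z": 0,"wx": 0,"wy": 0,"wz": 0,"fingers": -1},{"x": 0,"y": 0,"z": 0,"wx": 0,"wy": 0,"wz": 0,"fingers": -1},{"x": 0,"y": 0,"z": 0,"wx": 0,"wy": 0,"wz": 0,"fingers": -1},{"x": 0,"y": 0,"z": 0,"wx": 0,"wy": 0,"wz": 0,"fingers": -1},{"x": 0,"y": 0,"z": 0,"wx": 0,"wy": 0,"wz": 0,"fingers": -1},{"x": 0,"y": 0,"z": 0,"wx": 0,"wy": 0,"wz": 0,"fingers": -1},{"x": 0,"y": 0,"z": 0,"wx": 0,"wy": 0,"wz": 0,"fingers": -1}]}}

```text
clock: 38.4
tcp_pos: [0.6074, -0.0685, 0.1699]
tcp_rot: [[1.0, -0.0, 0.0], [-0.0, -1.0, 0.0], [0.0, -0.0, -1.0]]
ft_force: [-0.7, 0.8, -2.2]
gripper_width: 0.0327
gripper_force: 59.9
```

Run:
```python
from h import *
st(); s,p,d,C=wshot("w13"); held(s,d,C,.0355); blobs(C,d,.12,.134,20)
```

```text
t 38.4 tcp [ 0.6074 -0.0685  0.1699] R [[1.0, -0.0, 0.0], [-0.0, -1.0, 0.0], [0.0, -0.0, -1.0]] w 0.0327 F [-0.7  0.8 -2.2]
held flange c [-0.6 -0.9] D 71.0 tilt [4.9000e-03 8.0000e-04 4.8409e+00] hub [-0.2 -1. ] 35.6
 px [155. 234.] n 531 c [607.4  11.6] D 16.7 mid [607.5  11.4] mean [608.6  10.4 126.3]
```

{"method": "arm_command", "body": {"commands": [{"x": 0,"y": -27,"z": 0,"wx": 0,"wy": 0,"wz": 0,"fingers": -1},{"x": 0,"y": -27,"z": 0,"wx": 0,"wy": 0,"wz": 0,"fingers": -1},{"x": 0,"y": -26.3,"z": 0,"wx": 0,"wy": 0,"wz": 0,"fingers": -1},{"x": 0,"y": 0,"z": 0,"wx": 0,"wy": 0,"wz": 0,"fingers": -1},{"x": 0,"y": 0,"z": 0,"wx": 0,"wy": 0,"wz": 0,"fingers": -1},{"x": 0,"y": 0,"z": 0,"wx": 0,"wy": 0,"wz": 0,"fingers": -1},{"x": 0,"y": 0,"z": 0,"wx": 0,"wy": 0,"wz": 0,"fingers": -1},{"x": 0,"y": 0,"z": 10,"wx": 0,"wy": 0,"wz": 0,"fingers": -1},{"x": 0,"y": 0,"z": 10,"wx": 0,"wy": 0,"wz": 0,"fingers": -1},{"x": 0,"y": 0,"z": 0,"wx": 0,"wy": 0,"wz": 0,"fingers": -1}]}}

```text
clock: 39.7
tcp_pos: [0.6062, 0.0117, 0.1483]
tcp_rot: [[1.0, -0.0, -0.003], [-0.0, -1.0, 0.0], [-0.003, -0.0, -1.0]]
ft_force: [-0.5, 0.5, -1.1]
gripper_width: 0.033
gripper_force: 59.9
```

{"method": "arm_command", "body": {"commands": [{"x": 0,"y": 0,"z": 10,"wx": 0,"wy": 0,"wz": 0,"fingers": -1},{"x": 0,"y": 0,"z": 10,"wx": 0,"wy": 0,"wz": 0,"fingers": -1},{"x": 0,"y": 0,"z": 10,"wx": 0,"wy": 0,"wz": 0,"fingers": -1},{"x": 0,"y": 0,"z": 10,"wx": 0,"wy": 0,"wz": 0,"fingers": -1},{"x": 0,"y": 0,"z": 10,"wx": 0,"wy": 0,"wz": 0,"fingers": -1},{"x": 0,"y": 0,"z": 10,"wx": 0,"wy": 0,"wz": 0,"fingers": -1},{"x": 0,"y": 0,"z": 10,"wx": 0,"wy": 0,"wz": 0,"fingers": -1},{"x": 0,"y": 0,"z": 4,"wx": 0,"wy": 0,"wz": 0,"fingers": -1},{"x": 0,"y": 0,"z": 0,"wx": 0,"wy": 0,"wz": 0,"fingers": -1},{"x": 0,"y": 0,"z": 0,"wx": 0,"wy": 0,"wz": 0,"fingers": -1}]}}

```text
clock: 40.95
tcp_pos: [0.6077, 0.0117, 0.0762]
tcp_rot: [[1.0, -0.0, 0.001], [-0.0, -1.0, 0.0], [0.001, -0.0, -1.0]]
ft_force: [-0.9, 0.9, -1.1]
gripper_width: 0.0326
gripper_force: 59.9
```

{"method": "arm_command", "body": {"commands": [{"x": 0,"y": 0,"z": 0,"wx": 0,"wy": 0,"wz": 0,"fingers": 1},{"x": 0,"y": 0,"z": 0,"wx": 0,"wy": 0,"wz": 0,"fingers": 1},{"x": 0,"y": 0,"z": 0,"wx": 0,"wy": 0,"wz": 0,"fingers": 1},{"x": 0,"y": 0,"z": 0,"wx": 0,"wy": 0,"wz": 0,"fingers": 1},{"x": 0,"y": 0,"z": -30,"wx": 0,"wy": 0,"wz": 0,"fingers": 1},{"x": 0,"y": 0,"z": -50,"wx": 0,"wy": 0,"wz": 0,"fingers": 1},{"x": 0,"y": 0,"z": -40,"wx": 0,"wy": 0,"wz": 0,"fingers": 1},{"x": 0,"y": 50,"z": 0,"wx": 0,"wy": 0,"wz": 0,"fingers": 1},{"x": -20,"y": 50,"z": 0,"wx": 0,"wy": 0,"wz": 0,"fingers": 1},{"x": -45,"y": 38,"z": 0,"wx": 0,"wy": 0,"wz": 0,"fingers": 1}]}}

```text
clock: 42.2
tcp_pos: [0.5434, -0.1285, 0.1962]
tcp_rot: [[1.0, -0.0, 0.002], [-0.0, -1.0, -0.001], [0.002, 0.001, -1.0]]
ft_force: [0.1, -0.1, 0.1]
gripper_width: 0.0855
gripper_force: 0.0
```

{"method": "arm_command", "body": {"commands": [{"x": -45,"y": 0,"z": 10,"wx": 0,"wy": 0,"wz": 0,"fingers": 1},{"x": -43,"y": 0,"z": 20,"wx": 0,"wy": 0,"wz": 0,"fingers": 1},{"x": 0,"y": 0,"z": 25,"wx": 0,"wy": 0,"wz": 0,"fingers": 1},{"x": 0,"y": 0,"z": 0,"wx": 0,"wy": 0,"wz": 0,"fingers": 1},{"x": 0,"y": 0,"z": 0,"wx": 0,"wy": 0,"wz": 0,"fingers": 1},{"x": 0,"y": 0,"z": 0,"wx": 0,"wy": 0,"wz": 0,"fingers": 1},{"x": 0,"y": 0,"z": 0,"wx": 0,"wy": 0,"wz": 0,"fingers": 1},{"x": 0,"y": 0,"z": 0,"wx": 0,"wy": 0,"wz": 0,"fingers": 1},{"x": 0,"y": 0,"z": 0,"wx": 0,"wy": 0,"wz": 0,"fingers": 1},{"x": 0,"y": 0,"z": 0,"wx": 0,"wy": 0,"wz": 0,"fingers": 1}]}}

```text
clock: 43.45
tcp_pos: [0.4544, -0.1262, 0.1409]
tcp_rot: [[1.0, -0.0, -0.0], [-0.0, -1.0, 0.0], [-0.0, -0.0, -1.0]]
ft_force: [0.0, -0.4, -0.2]
gripper_width: 0.0856
gripper_force: 0.0
```

Run:
```python
from h import *
st(); s,p,d,C=wshot("w14"); blobs(C,d,.014,.026,200); stack()
```

```text
t 43.45 tcp [ 0.4544 -0.1262  0.1409] R [[1.0, -0.0, -0.0], [-0.0, -1.0, 0.0], [-0.0, -0.0, -1.0]] w 0.0856 F [ 0.  -0.4 -0.2]
 px [89. 59.] n 6607 c [581.1  25.5] D 158.0 mid [581.  25.] mean [570.5  20.8  19.7]
 px [115. 217.] n 2312 c [435.7  26.7] D 121.6 mid [432.8  26.6] mean [443.2  18.8  20.1]
 px [280. 205.] n 752 c [ 454.  -126.7] D 35.9 mid [ 454.5 -126.5] mean [ 454.6 -126.7   19. ]
 px [126. 220.] n 346 c [434.4  20.2] D 43.0 mid [435.2  16.5] mean [441.4   9.1  20.1]
 px [492. 296.] n 898 c [ 355.1 -340.3] D 54.6 mid [ 356.8 -338. ] mean [ 366.1 -327.1   20.3]
 px [312. 331.] n 1233 c [ 323.5 -159.2] D 84.7 mid [ 323.4 -159.2] mean [ 325.2 -158.3   17.6]
stack 0.023
 px [28. 39.] n 374 c [608.2  13.2] D 113.8 mid [607.7  11.6] mean [602.8   5.   27.3]
stack 0.0335
stack 0.043
 px [28. 37.] n 140 c [609.2  10.2] D 81.4 mid [609.2  10.3] mean [604.1   2.   47.5]
stack 0.0545
stack 0.063
 px [24. 35.] n 363 c [608.   10.2] D 70.6 mid [607.9  10.7] mean [607.4   9.6  67.6]
stack 0.074
 px [26. 36.] n 49 c [607.9  10.1] D 35.7 mid [609.    9.1] mean [604.6   4.6  78.8]
stack 0.083
stack 0.094
```

{"method": "arm_command", "body": {"commands": [{"x": -0.3,"y": 1.3,"z": 50,"wx": 0,"wy": 0,"wz": 0,"fingers": 1},{"x": 0,"y": 0,"z": 50,"wx": 0,"wy": 0,"wz": 0,"fingers": 1},{"x": 0,"y": 0,"z": 22,"wx": 0,"wy": 0,"wz": 0,"fingers": 1},{"x": 0,"y": 0,"z": 8,"wx": 0,"wy": 0,"wz": 0,"fingers": 1},{"x": 0,"y": 0,"z": 0,"wx": 0,"wy": 0,"wz": 0,"fingers": 1},{"x": 0,"y": 0,"z": 0,"wx": 0,"wy": 0,"wz": 0,"fingers": -1},{"x": 0,"y": 0,"z": 0,"wx": 0,"wy": 0,"wz": 0,"fingers": -1},{"x": 0,"y": 0,"z": 0,"wx": 0,"wy": 0,"wz": 0,"fingers": -1},{"x": 0,"y": 0,"z": 0,"wx": 0,"wy": 0,"wz": 0,"fingers": -1},{"x": 0,"y": 0,"z": 0,"wx": 0,"wy": 0,"wz": 0,"fingers": -1}]}}

```text
clock: 44.8
tcp_pos: [0.4546, -0.1278, 0.0121]
tcp_rot: [[1.0, 0.0, 0.002], [0.0, -1.0, -0.001], [0.002, 0.001, -1.0]]
ft_force: [-1.9, 2.5, 12.3]
gripper_width: 0.0326
gripper_force: 58.3
```

{"method": "arm_command", "body": {"commands": [{"x": 0,"y": 0,"z": -10,"wx": 0,"wy": 0,"wz": 0,"fingers": -1},{"x": 0,"y": 0,"z": -30,"wx": 0,"wy": 0,"wz": 0,"fingers": -1},{"x": 0,"y": 0,"z": -40,"wx": 0,"wy": 0,"wz": 0,"fingers": -1},{"x": 0,"y": 0,"z": -50,"wx": 0,"wy": 0,"wz": 0,"fingers": -1},{"x": 0,"y": 0,"z": -30,"wx": 0,"wy": 0,"wz": 0,"fingers": -1},{"x": 40,"y": -15,"z": 0,"wx": 0,"wy": 0,"wz": 0,"fingers": -1},{"x": 40,"y": -15,"z": 0,"wx": 0,"wy": 0,"wz": 0,"fingers": -1},{"x": 40,"y": -15,"z": 0,"wx": 0,"wy": 0,"wz": 0,"fingers": -1},{"x": 33,"y": -14,"z": 0,"wx": 0,"wy": 0,"wz": 0,"fingers": -1},{"x": 0,"y": 0,"z": 0,"wx": 0,"wy": 0,"wz": 0,"fingers": -1}]}}

```text
clock: 46.05
tcp_pos: [0.6093, -0.0677, 0.1713]
tcp_rot: [[1.0, 0.002, 0.002], [0.002, -1.0, 0.0], [0.002, -0.0, -1.0]]
ft_force: [-0.1, 1.0, -1.4]
gripper_width: 0.0324
gripper_force: 59.7
```

{"method": "arm_command", "body": {"commands": [{"x": 0,"y": 0,"z": 0,"wx": 0,"wy": 0,"wz": 0,"fingers": -1},{"x": 0,"y": 0,"z": 0,"wx": 0,"wy": 0,"wz": 0,"fingers": -1},{"x": 0,"y": 0,"z": 0,"wx": 0,"wy": 0,"wz": 0,"fingers": -1},{"x": 0,"y": 0,"z": 0,"wx": 0,"wy": 0,"wz": 0,"fingers": -1},{"x": 0,"y": 0,"z": 0,"wx": 0,"wy": 0,"wz": 0,"fingers": -1},{"x": 0,"y": 0,"z": 0,"wx": 0,"wy": 0,"wz": 0,"fingers": -1},{"x": 0,"y": 0,"z": 0,"wx": 0,"wy": 0,"wz": 0,"fingers": -1},{"x": 0,"y": 0,"z": 0,"wx": 0,"wy": 0,"wz": 0,"fingers": -1},{"x": 0,"y": 0,"z": 0,"wx": 0,"wy": 0,"wz": 0,"fingers": -1},{"x": 0,"y": 0,"z": 0,"wx": 0,"wy": 0,"wz": 0,"fingers": -1}]}}

```text
clock: 47.3
tcp_pos: [0.6071, -0.0686, 0.1709]
tcp_rot: [[1.0, -0.0, -0.0], [-0.0, -1.0, 0.0], [-0.0, -0.0, -1.0]]
ft_force: [0.9, 0.0, -1.5]
gripper_width: 0.0323
gripper_force: 59.7
```

Run:
```python
from h import *
st(); s,p,d,C=wshot("w15"); held(s,d,C,.03); blobs(C,d,.12,.134,20)
```

```text
t 47.3 tcp [ 0.6071 -0.0686  0.1709] R [[1.0, -0.0, -0.0], [-0.0, -1.0, 0.0], [-0.0, -0.0, -1.0]] w 0.0323 F [ 0.9  0.  -1.5]
held flange c [-0.5 -0.7] D 60.2 tilt [1.0600e-02 1.0000e-04 5.5854e+00] hub [-0.3 -0.8] 35.7
 px [155. 233.] n 523 c [607.5  12. ] D 16.7 mid [607.3  11.9] mean [608.7  10.5 126.4]
```

{"method": "arm_command", "body": {"commands": [{"x": 0.4,"y": -27,"z": 0,"wx": 0,"wy": 0,"wz": 0,"fingers": -1},{"x": 0,"y": -27,"z": 0,"wx": 0,"wy": 0,"wz": 0,"fingers": -1},{"x": 0,"y": -26.5,"z": 0,"wx": 0,"wy": 0,"wz": 0,"fingers": -1},{"x": 0,"y": 0,"z": 0,"wx": 0,"wy": 0,"wz": 0,"fingers": -1},{"x": 0,"y": 0,"z": 0,"wx": 0,"wy": 0,"wz": 0,"fingers": -1},{"x": 0,"y": 0,"z": 0,"wx": 0,"wy": 0,"wz": 0,"fingers": -1},{"x": 0,"y": 0,"z": 0,"wx": 0,"wy": 0,"wz": 0,"fingers": -1},{"x": 0,"y": 0,"z": 10,"wx": 0,"wy": 0,"wz": 0,"fingers": -1},{"x": 0,"y": 0,"z": 10,"wx": 0,"wy": 0,"wz": 0,"fingers": -1},{"x": 0,"y": 0,"z": 0,"wx": 0,"wy": 0,"wz": 0,"fingers": -1}]}}

```text
clock: 48.6
tcp_pos: [0.6064, 0.012, 0.1494]
tcp_rot: [[1.0, -0.0, -0.003], [-0.0, -1.0, 0.0], [-0.003, -0.0, -1.0]]
ft_force: [0.4, 0.8, -0.8]
gripper_width: 0.0325
gripper_force: 59.8
```

{"method": "arm_command", "body": {"commands": [{"x": 0,"y": 0,"z": 10,"wx": 0,"wy": 0,"wz": 0,"fingers": -1},{"x": 0,"y": 0,"z": 10,"wx": 0,"wy": 0,"wz": 0,"fingers": -1},{"x": 0,"y": 0,"z": 10,"wx": 0,"wy": 0,"wz": 0,"fingers": -1},{"x": 0,"y": 0,"z": 10,"wx": 0,"wy": 0,"wz": 0,"fingers": -1},{"x": 0,"y": 0,"z": 10,"wx": 0,"wy": 0,"wz": 0,"fingers": -1},{"x": 0,"y": 0,"z": 5,"wx": 0,"wy": 0,"wz": 0,"fingers": -1},{"x": 0,"y": 0,"z": 0,"wx": 0,"wy": 0,"wz": 0,"fingers": -1},{"x": 0,"y": 0,"z": 0,"wx": 0,"wy": 0,"wz": 0,"fingers": -1},{"x": 0,"y": 0,"z": 0,"wx": 0,"wy": 0,"wz": 0,"fingers": -1},{"x": 0,"y": 0,"z": 0,"wx": 0,"wy": 0,"wz": 0,"fingers": -1}]}}

```text
clock: 49.85
tcp_pos: [0.6077, 0.0119, 0.0962]
tcp_rot: [[1.0, -0.0, 0.001], [-0.0, -1.0, 0.0], [0.001, -0.0, -1.0]]
ft_force: [0.1, -0.8, -0.4]
gripper_width: 0.0324
gripper_force: 59.8
```

{"method": "arm_command", "body": {"commands": [{"x": 0,"y": 0,"z": 0,"wx": 0,"wy": 0,"wz": 0,"fingers": 1},{"x": 0,"y": 0,"z": 0,"wx": 0,"wy": 0,"wz": 0,"fingers": 1},{"x": 0,"y": 0,"z": 0,"wx": 0,"wy": 0,"wz": 0,"fingers": 1},{"x": 0,"y": 0,"z": 0,"wx": 0,"wy": 0,"wz": 0,"fingers": 1},{"x": 0,"y": 0,"z": -30,"wx": 0,"wy": 0,"wz": 0,"fingers": 1},{"x": 0,"y": 0,"z": -50,"wx": 0,"wy": 0,"wz": 0,"fingers": 1},{"x": 0,"y": 0,"z": -50,"wx": 0,"wy": 0,"wz": 0,"fingers": 1},{"x": -56,"y": 0,"z": 0,"wx": 0,"wy": 0,"wz": 0,"fingers": 1},{"x": -56,"y": 0,"z": 0,"wx": 0,"wy": 0,"wz": 0,"fingers": -1},{"x": 0,"y": 0,"z": 0,"wx": 0,"wy": 0,"wz": 0,"fingers": -1}]}}

```text
clock: 51.1
tcp_pos: [0.4896, 0.0126, 0.2251]
tcp_rot: [[1.0, -0.0, -0.006], [-0.0, -1.0, 0.001], [-0.006, -0.001, -1.0]]
ft_force: [0.7, 0.4, -0.1]
gripper_width: 0.0516
gripper_force: 0.0
```

{"method": "arm_command", "body": {"commands": [{"x": 0,"y": -50,"z": 0,"wx": 0,"wy": 0,"wz": 0,"fingers": -1},{"x": 0,"y": -50,"z": 0,"wx": 0,"wy": 0,"wz": 0,"fingers": -1},{"x": 0,"y": -50,"z": 0,"wx": 0,"wy": 0,"wz": 0,"fingers": -1},{"x": 0,"y": -38,"z": 0,"wx": 0,"wy": 0,"wz": 0,"fingers": -1},{"x": 0,"y": 0,"z": 30,"wx": 0,"wy": 0,"wz": 0,"fingers": -1},{"x": 0,"y": 0,"z": 30,"wx": 0,"wy": 0,"wz": 0,"fingers": -1},{"x": 0,"y": 0,"z": 0,"wx": 0,"wy": 0,"wz": 0,"fingers": -1},{"x": 0,"y": 0,"z": 0,"wx": 0,"wy": 0,"wz": 0,"fingers": -1},{"x": 0,"y": 0,"z": 0,"wx": 0,"wy": 0,"wz": 0,"fingers": -1},{"x": 0,"y": 0,"z": 0,"wx": 0,"wy": 0,"wz": 0,"fingers": -1}]}}

```text
clock: 52.35
tcp_pos: [0.4963, 0.2, 0.167]
tcp_rot: [[1.0, -0.0, 0.002], [-0.0, -1.0, 0.001], [0.002, -0.001, -1.0]]
ft_force: [-0.6, -0.8, 0.3]
gripper_width: -0.0002
gripper_force: 0.0
```

Run:
```python
from h import *
st(); s,p,d,C=wshot("w16"); print("pad"); blobs(C,d,.068,.082,200); stack()
p,d=read_camera("scene"); cv2.imwrite("pics/s1.png",cv2.resize(p[150:300,250:500,::-1],None,fx=3,fy=3))
```

```text
t 52.35 tcp [0.4963 0.2    0.167 ] R [[1.0, -0.0, 0.002], [-0.0, -1.0, 0.001], [0.002, -0.001, -1.0]] w -0.0002 F [-0.6 -0.8  0.3]
pad
 px [173.  68.] n 4309 c [600.  265.4] D 98.0 mid [601.2 260.7] mean [600.8 273.3  76.7]
 px [385. 107.] n 3214 c [581.1 140.8] D 112.2 mid [581.5 141.2] mean [576.3 126.   75.7]
 px [279. 214.] n 5514 c [493.7 200.8] D 82.6 mid [495.8 200.9] mean [496.6 200.9  74. ]
 px [476. 277.] n 638 c [434.3  27.5] D 43.1 mid [435.3  30.9] mean [442.6  37.7  75.2]
stack 0.023
 px [28. 39.] n 380 c [610.6   8.8] D 118.6 mid [607.9   8.8] mean [602.8   4.9  27.4]
stack 0.0335
stack 0.043
 px [28. 37.] n 134 c [609.2  10.3] D 82.3 mid [609.3  10.2] mean [6.036e+02 5.000e-01 4.760e+01]
stack 0.0545
stack 0.063
 px [27. 38.] n 123 c [608.1  10. ] D 70.6 mid [608.1  10.6] mean [598.9   2.8  67.1]
stack 0.074
stack 0.083
 px [24. 34.] n 229 c [608.4  10. ] D 59.6 mid [608.2   9.6] mean [607.1   9.2  87.5]
stack 0.094
 px [26. 35.] n 30 c [604.5   5.2] D 31.5 mid [605.    2.4] mean [602.8   1.2  98.8]
```

View pics/s1.png

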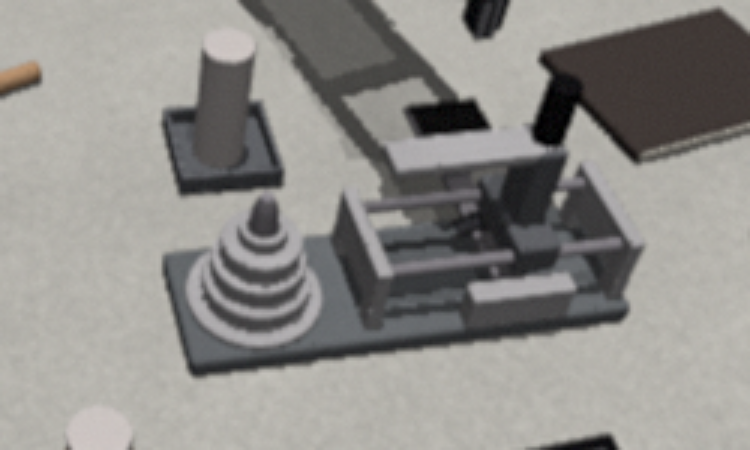

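{"method": "arm_command", "body": {"commands": [{"x": -10,"y": 0,"z": 40,"wx": 0,"wy": 0,"wz": 0,"fingers": -1},{"x": 0,"y": 0,"z": 35,"wx": 0,"wy": 0,"wz": 0,"fingers": -1},{"x": 0,"y": 0,"z": 0,"wx": 0,"wy": 0,"wz": 0,"fingers": -1},{"x": 0,"y": 0,"z": 10,"wx": 0,"wy": 0,"wz": 0,"fingers": -1},{"x": 0,"y": 0,"z": 10,"wx": 0,"wy": 0,"wz": 0,"fingers": -1},{"x": 0,"y": 0,"z": 10,"wx": 0,"wy": 0,"wz": 0,"fingers": -1},{"x": 0,"y": 0,"z": 8,"wx": 0,"wy": 0,"wz": 0,"fingers": -1},{"x": 0,"y": 0,"z": 3,"wx": 0,"wy": 0,"wz": 0,"fingers": -1},{"x": 0,"y": 0,"z": 0,"wx": 0,"wy": 0,"wz": 0,"fingers": -1},{"x": 0,"y": 0,"z": 0,"wx": 0,"wy": 0,"wz": 0,"fingers": -1}]}}

```text
clock: 53.75
tcp_pos: [0.485, 0.2001, 0.0509]
tcp_rot: [[1.0, -0.0, -0.0], [-0.0, -1.0, 0.0], [-0.0, -0.0, -1.0]]
ft_force: [-5.7, -0.4, 16.7]
gripper_width: 0.0
gripper_force: 8.9
```

{"method": "arm_command", "body": {"commands": [{"x": 0,"y": 0,"z": -10,"wx": 0,"wy": 0,"wz": 0,"fingers": -1},{"x": 0,"y": 0,"z": -20,"wx": 0,"wy": 0,"wz": 0,"fingers": -1},{"x": 0,"y": 0,"z": -40,"wx": 0,"wy": 0,"wz": 0,"fingers": -1},{"x": 0,"y": 0,"z": -50,"wx": 0,"wy": 0,"wz": 0,"fingers": -1},{"x": 0,"y": 0,"z": -50,"wx": 0,"wy": 0,"wz": 0,"fingers": -1},{"x": 0,"y": 0,"z": -20,"wx": 0,"wy": 0,"wz": 0,"fingers": -1},{"x": 0,"y": 0,"z": 0,"wx": 0,"wy": 0,"wz": 0,"fingers": -1},{"x": 0,"y": 0,"z": 0,"wx": 0,"wy": 0,"wz": 0,"fingers": -1},{"x": 0,"y": 0,"z": 0,"wx": 0,"wy": 0,"wz": 0,"fingers": -1},{"x": 0,"y": 0,"z": 0,"wx": 0,"wy": 0,"wz": 0,"fingers": -1}]}}

```text
clock: 55.0
tcp_pos: [0.485, 0.1997, 0.2388]
tcp_rot: [[1.0, -0.0, -0.002], [-0.0, -1.0, -0.0], [-0.002, 0.0, -1.0]]
ft_force: [0.3, 0.4, -0.0]
gripper_width: -0.0003
gripper_force: 0.0
```

Run:
```python
from h import *
st(); s,p,d,C=wshot("w17"); print("pad"); blobs(C,d,.068,.082,400); print("knob"); blobs(C,d,.19,.22,100)
p,d=read_camera("scene"); cv2.imwrite("pics/s2.png",cv2.resize(p[150:300,250:500,::-1],None,fx=3,fy=3))
```

```text
t 55.0 tcp [0.485  0.1997 0.2388] R [[1.0, -0.0, -0.002], [-0.0, -1.0, -0.0], [-0.002, 0.0, -1.0]] w -0.0003 F [ 0.3  0.4 -0. ]
pad
 px [254.  62.] n 5666 c [603.9 202.5] D 199.3 mid [602.2 202. ] mean [605.4 222.3  75.1]
 px [396.  98.] n 461 c [577.6  92.9] D 36.0 mid [577.6  95.2] mean [575.9  94.3  80.5]
 px [278. 183.] n 3528 c [493.7 200.9] D 82.6 mid [495.6 201.1] mean [496. 201.  74.]
knob
 px [440.  22.] n 2387 c [604.5 118.1] D 24.3 mid [604.  118.1] mean [601.9 120.7 206. ]
```

View pics/s2.png

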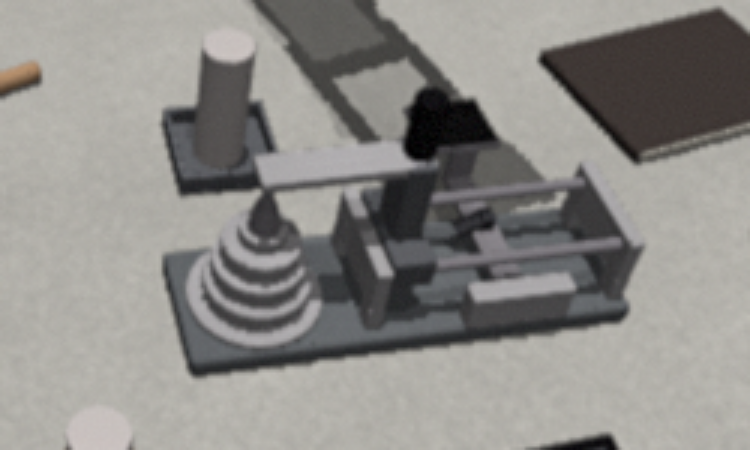

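The picture shows the retainer's tongue over the spindle above the four stacked adapters. The knob is back at y ≈ 0.118, the pedal is up, the sleeve stands in the tray, and the gripper is clear.

```bash
python3 -c "
from bench import hand_in; print(hand_in())"
```

```text
the job is handed in; nothing more can be done
None
```

The job is handed in: the four adapters present (104, 82, 71 and 60 mm) are flat on the spindle in size order, the sleeve is upright in the tray, and the pedal press sent the retainer home over the stack; `hand_in()` gave no verdict.

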